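Put the reamers away in the swivel-lid canister

TASK

Put every reamer lying on the bench away in the swivel-lid canister, dropped in hex shank first so that the tip is up: thick reamers in the wide bores, slim ones in the narrow bores, one to a bore. The lid turns by its bar: bring its opening over the bores you need, and when all the reamers are in, turn it until the middle of the opening faces the raised rib on the collar, so that grinding dust stays out. Leave the welding magnet and the tape measure where they lie.

Things in the scene. Friction and masses are not known exactly. Their poses are not given: they have to be found in the camera images.
- thick_reamer_1: thick steel reamer (may be absent: None), 135 mm long, 220 g: hex shank 48 mm long, 12.7 mm across flats; then a straight six-fluted body 26 mm over the lands, tapering over the last 28 mm to a blunt tip. Origin on the axis at mid-length, 11 mm above the bench as it lies; x axis from shank to tip; balance point about 9 mm towards the tip. Starts with its tip roughly away from the robot
- thick_reamer_2: thick steel reamer (may be absent: None), 135 mm long, 220 g: hex shank 48 mm long, 12.7 mm across flats; then a straight six-fluted body 26 mm over the lands, tapering over the last 28 mm to a blunt tip. Origin on the axis at mid-length, 11 mm above the bench as it lies; x axis from shank to tip; balance point about 9 mm towards the tip. Starts with its tip roughly away from the robot
- slim_reamer_1: slim steel reamer (may be absent: None), 115 mm long, 100 g: hex shank 42 mm long, 10 mm across flats; then a straight six-fluted body 18 mm over the lands, tapering over the last 28 mm to a blunt tip. Origin on the axis at mid-length, 8 mm above the bench as it lies; x axis from shank to tip; balance point about 6 mm towards the tip. Starts with its tip roughly away from the robot
- slim_reamer_2: slim steel reamer (may be absent: None), 115 mm long, 100 g: hex shank 42 mm long, 10 mm across flats; then a straight six-fluted body 18 mm over the lands, tapering over the last 28 mm to a blunt tip. Origin on the axis at mid-length, 8 mm above the bench as it lies; x axis from shank to tip; balance point about 6 mm towards the tip. Starts with its tip roughly away from the robot
- canister: grey canister, fixed, foot 172 and collar 169 mm across, deck at 150 mm height. Origin: centre of its underside; x axis points to the raised rib on the collar. Four upright bores on a 52 mm radius circle: wide ones (36 mm, floor at 9 mm height) at +95 and +145 degrees from x, narrow ones (25 mm, floor at 29 mm) at -95 and -145. Seated reamers end 6 mm below deck, leaning up to 0.2 rad
- wide_bore_1 (a point): centre of the mouth of a wide bore, 36 mm in diameter, lined with slippery plastic, countersunk 3 mm, in the deck at 150 mm height (under the lid unless its opening is over it); axes as the canister's
- wide_bore_2 (a point): centre of the mouth of a wide bore, 36 mm in diameter, lined with slippery plastic, countersunk 3 mm, in the deck at 150 mm height (under the lid unless its opening is over it); axes as the canister's
- narrow_bore_1 (a point): centre of the mouth of a narrow bore, 25 mm in diameter, lined with slippery plastic, countersunk 3 mm, in the deck at 150 mm height (under the lid unless its opening is over it); axes as the canister's
- narrow_bore_2 (a point): centre of the mouth of a narrow bore, 25 mm in diameter, lined with slippery plastic, countersunk 3 mm, in the deck at 150 mm height (under the lid unless its opening is over it); axes as the canister's
- shut_rib (a point): at the rim of the lid, 74 mm from the canister's axis, just inside the raised rib (20 x 6 mm, about 7 mm proud) on the collar that marks the shut position
- lid (a joint): disc 152 x 4 mm, 1 mm above the deck, turns without stops about the canister's axis (friction 0.12 N m, stays where left). One wedge-shaped opening of 102 degrees, from 24 mm radius to the rim, bares both bores of a pair. Rad, counterclockwise from above: 0 (or a full turn) = middle of the opening at the rib, shut; 2.094 = over the wide pair, -2.094 = over the narrow pair
- lid_opening (a point): on the lid: the middle of the opening, 74 mm from the axis; its x axis points outward through the middle of the opening
- lid_grip (a point): on the lid: middle of the black bar grip, on the axis, 173 mm above the bench. The bar is 66 mm long, 14 mm thick, from 159 to 183 mm height, over a boss 38 mm across; it lies along this point's y axis, square to the direction of the opening (x)
- weld_magnet: flat red triangular welding magnet, 85 x 85 x 15 mm, lying loose; origin at the centre of its underside; to be left alone
- tape_measure: yellow and black tape measure, 64 x 83 x 32 mm, loose; origin at the centre of its underside; to be left alone

How it is judged:
By the outcome, as a careful person would: the job done as asked, in the order asked, and still so for the second after the job is handed in, with the robot touching nothing.
Of thick_reamer_1, thick_reamer_2, slim_reamer_1, slim_reamer_2 only 3 to 4 are there at a start; the rules pass over those that are not, and their reading is None.
At some moment in a run one of thick_reamer_1, thick_reamer_2, slim_reamer_1, slim_reamer_2 may be knocked a few centimetres aside while the robot is not near it.
It also fails if it takes over 210 s, if anything falls off the work surface, if the arm or the gripper's body presses on something with over 40 N, if the wrist force passes 120 N, or if a joint passes its speed limit or range.

ROBOT

A 6-joint arm with a two-finger parallel gripper is mounted at the origin on the work surface; the furniture and walls round the work are solid. World frame = base frame: x ahead of the robot, y to its left, z up, the work surface at z = 0. Lengths are in m, angles in rad, forces in N, time in s.
With the tool pointing down it reaches from about 0.35 to 0.775 m from the base axis. Payload 5.5 kg.
Tool frame: the origin (TCP) lies between the finger pads; the fingertips stand 19 mm ahead of it and the grasp point (between the pads) is the TCP; z points along the fingers, y is the line along which they close (so a half turn about z gives the same grasp; the last joint's range is limited). The gripper opens to 85 mm and grips with 20 to 120 N. Pads are 22 mm wide; open, the fingers measure 114 mm over their backs; the gripper's body (76 mm by 85 mm) begins 54 mm behind the grasp point. The pads swing forward as they close: fully open they stand 13 mm farther back than shut.
Start: joints at [1.074, 0.313, 0.046, 1.304, 0, 1.431], TCP at [0.201, 0.539, 0.25] pointing down, gripper open.
Joint ranges: [-2.76, 2.76], [-0.86, 1.69], [-1.03, 1.26], [-2.2, 2.34], [-1.47, 1.5], [-3.14, 3.14]. Speed limits (rad/s): [2.57, 2.57, 3.14, 3.14, 3.14, 3.14].

INTERFACE

Orientations are given as a unit quaternion [w, x, y, z].
In Python, from workcell import env gives the robot as it stands.
- The arm moves only by the tool carry_out, never from a script. Its argument "increments" is a list that holds one entry, the list of rows, each a list of 6 numbers: the shift along the tool's x, y, z each as a share of 50 cm, from -1 to 1, then the turn, a rotation vector about the tool's x, y, z each as a share of 2 pi rad, from -1 to 1. In form: [[[x, y, z, ax, ay, az], ...]]. A call has 1 to 5 rows; each row is the pose to reach, as a shift and turn from the pose commanded when the call began, along the tool's axes at that moment, turning the shorter way round; what a row does not reach only later rows make up. A row lasts 1/8 s, in which the tool goes at most 62.5 mm and 10.7 degrees, less where a joint would pass 70% of its speed; a pose out of reach is approached as far as the arm can. A call with a number of a shift or a turn outside -1 to 1 is refused whole. A call with a gripper value outside its range is refused whole. "jaw" is the closure, from 0 (fully open) to 1 (shut), set as the call begins (left out, the last holds). The fingers move at their own pace and stop on an object; "squeeze" is the grip in N (left out, the last holds). Time passes only in rows, so rows that repeat a pose let the fingers close. It gives the time, the measured TCP pose, the force, the opening and the grip force at its end, in the units of the state.
- env.get_state(): the state, without advancing time (a new reading comes with each control period).
- env.read_camera(name): name is "side" or "top" or "wrist"; returns a dict with "frame" (420x560x3 uint8, blue, green, red), "z_map" (420x560 float32, m along the optical axis (not along the pixel's ray), 0 where there is no reading), "intrinsics" (3x3 intrinsics, pixels), "k1" (the pictures are not rectified: a ray, as slopes to the right and down, at radius r is drawn at 1 + k1 r^2 times it, then the intrinsics apply), "R" (3x3) and "t" (3): a world point X has camera coordinates R X + t; the wrist camera has in their place "T_tool_cam" (4x4, takes a point from camera to tool coordinates, whose origin is the TCP and whose axes are the flange's). Camera axes: x right, y down, z forward; pixel columns grow to the right and rows downward; lengths in m; the calibration is good to about 2 mm. A picture is of the moment at which its call begins: read the wrist's pose just before it.
- env.hand_in(): hands the job in; it is judged then, once.
Trained networks look in the newest picture that a camera, given by its name, has taken for a name from the list of things; names that differ only in an ending like _2 or _b are one class to them, and where a whole thing is asked for, a point or a joint stands for the part that bears it (a point fixed in the world has none). Each returns a list of dicts, best first, with "score" (0 to 1); they miss things now and then, are a little off and sometimes report something else, mostly with a low value. They report only what shows in the picture. A call takes as long as a camera call.
- env.find_in(camera, name): "position" ([x, y, z] in m, in world coordinates, good to about 4 mm: the middle of the surface that is visible of it).
The state is a dict: "clock": time; "joint_pos": joint angles; "qvel": joint speeds; "tau": joint torques, N m; "tcp_pos": TCP position; "orientation": TCP orientation; "wrist_force": force on the tool from outside, world axes, zero at the start; "ft_torque": the same for the moment, N m; "finger_gap": finger opening in m; "grip_force": force on a finger pad.
Only numpy, scipy, OpenCV 4.12 (cv2) and the standard library are available. Lean on these libraries where they do the work, as an engineer would, in place of code of your own. Each camera call takes 0.05 s, during which the arm holds its last target. There are 200 camera calls.

## Working session

There is one attempt and no reset: what is moved stays moved. The work goes in short steps, Python scripts to look and compute and a tool call to move; the robot and the scene stay as the last step left them, time stands still between calls to the robot, and variables do not carry over. Pictures are saved under pics/ and viewed, at most 14 in all, crops included, and the job is handed in when it is done.

Besides the shell and the picture viewer there is one more tool, called by a JSON object that holds its "fn" and its "kwargs". carry_out: Moves the arm, as the interface text tells. Its arguments: {"type":"object","properties":{"increments":{"type":"array","items":{"type":"array","items":{"type":"array","items":{"type":"number","minimum":-1,"maximum":1}}}},"jaw":{"type":"number"},"squeeze":{"type":"number"}},"required":["increments"]}

```bash
ls; mkdir -p pics; cat > h.py <<'E'
import numpy as np, cv2
from scipy.spatial.transform import Rotation as Ro
from workcell import env
def st():
    s=env.get_state(); q=s["orientation"]; return s,np.array(s["tcp_pos"]),Ro.from_quat([q[1],q[2],q[3],q[0]])
def cam(name):
    s,p,r=st(); c=env.read_camera(name)
    if "T_tool_cam" in c:
        T=np.array(c["T_tool_cam"]); M=np.eye(4); M[:3,:3]=r.as_matrix(); M[:3,3]=p
        W=M@T
    else:
        W=np.eye(4); W[:3,:3]=np.array(c["R"]).T; W[:3,3]=-W[:3,:3]@np.array(c["t"])
    K=np.array(c["intrinsics"]); c["K"]=K; c["W"]=W
    z=c["z_map"]; h,w=z.shape
    u,v=np.meshgrid(np.arange(w),np.arange(h))
    d=cv2.undistortPoints(np.stack([u,v],-1).reshape(-1,1,2).astype(float),K,np.array([c["k1"],0,0,0,0.]),None,None,None).reshape(h,w,2)
    P=np.concatenate([d*z[...,None],z[...,None]],-1)@W[:3,:3].T+W[:3,3]
    P[z==0]=np.nan; c["P"]=P
    return c
def save(c,n): cv2.imwrite("pics/"+n,c["frame"])
def move(pos,R=None):
    "increments (in shares) from current measured pose to pos, rot R"
    s,p,r=st(); d=r.inv().apply(np.array(pos)-p)/0.5
    a=(r.inv()*(R if R is not None else r)).as_rotvec()/(2*np.pi)
    return np.round(np.r_[d,a],4).tolist()
E
python3 - <<'E'
from h import *
for n in ("top","side"):
    c=cam(n); save(c,n+"0.png"); print(n,c["W"][:3,3].round(3))
    for o in ("thick_reamer_1","slim_reamer_1","canister","lid_opening","lid_grip","weld_magnet","tape_measure","shut_rib"):
        try: print(o,[(np.round(f["position"],3).tolist(),round(f["score"],2)) for f in env.find_in(n,o)])
        except Exception as e: print(o,e)
s,p,r=st(); print(s,r.as_matrix().round(3))
E
```

```text
pics
top [ 0.258 -0.142  1.481]
thick_reamer_1 [([0.491, -0.203, 0.017], 0.68), ([0.468, 0.072, 0.154], 0.3)]
slim_reamer_1 [([0.443, -0.26, 0.01], 0.8), ([0.448, -0.159, 0.01], 0.52)]
canister [([0.469, 0.071, 0.153], 0.65)]
lid_opening [([0.462, 0.096, 0.153], 0.96)]
lid_grip [([0.464, 0.1, 0.152], 0.58)]
weld_magnet [([0.556, -0.358, 0.015], 0.62)]
tape_measure [([0.45, -0.393, 0.029], 0.78)]
shut_rib [([0.474, 0.074, 0.157], 0.9)]
side [ 0.161 -0.74   0.72 ]
thick_reamer_1 [([0.494, -0.207, 0.018], 0.79)]
slim_reamer_1 [([0.443, -0.264, 0.012], 0.74), ([0.447, -0.158, 0.012], 0.72), ([0.493, -0.204, 0.016], 0.17)]
canister [([0.458, 0.029, 0.125], 0.65)]
lid_opening [([0.463, 0.078, 0.152], 0.62)]
lid_grip [([0.463, 0.081, 0.155], 0.96), ([0.442, -0.264, 0.009], 0.49)]
weld_magnet [([0.549, -0.359, 0.014], 0.55)]
tape_measure [([0.467, 0.027, 0.126], 0.66), ([0.446, -0.407, 0.032], 0.59)]
shut_rib [([0.464, 0.028, 0.127], 0.64)]
{'clock': 0.9, 'joint_pos': array([1.07438550e+00, 3.13125670e-01, 4.61382073e-02, 1.30360632e+00,
       9.49585782e-06, 1.43115848e+00]), 'qvel': array([-0.00075622, -0.00024752,  0.00197576,  0.00067786, -0.00077181,
       -0.00067194]), 'tau': array([ 8.62815050e-04, -4.80445075e+01,  2.98815447e+01,  5.82174675e-05,
        3.26403301e-05, -1.97154429e-05]), 'tcp_pos': array([0.20087261, 0.53882893, 0.25038116]), 'orientation': array([2.71571635e-05, 1.77441898e-01, 9.84131273e-01, 9.76789819e-05]), 'wrist_force': array([ 0.22369434, -0.54294195,  0.07246857]), 'ft_torque': array([-0.02836336, -0.03064429, -0.00270427]), 'grip_force': 0.0, 'finger_gap': 0.08545863173865016} [[-0.937  0.349  0.   ]
 [ 0.349  0.937  0.   ]
 [-0.     0.    -1.   ]]
```

View pics/top0.png

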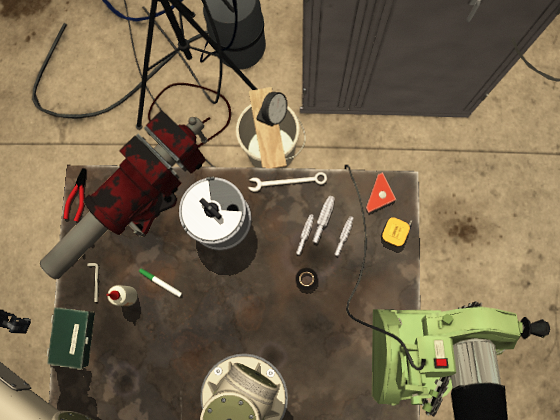

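View pics/side0.png

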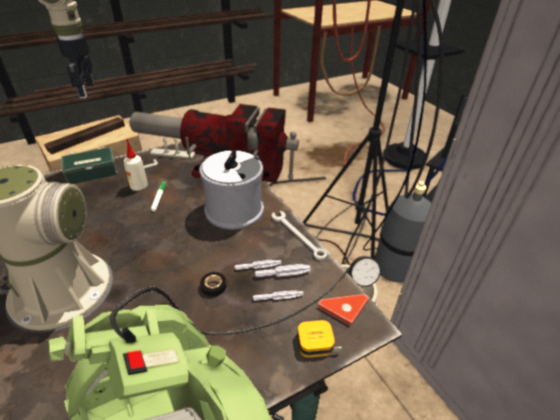

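The top view shows the canister at (215,210), with its opening toward the right and the bar across it. The thick reamer is at (322,220) and there are two slim ones at (304,235) and (344,237). The magnet is at (380,193) and the tape at (396,232). The tips point up in the picture, which is +x.

```bash
python3 - <<'E'
from h import *
c=cam("top"); P=c["P"]; F=c["frame"]
# canister circle: collar top points
near=np.hypot(P[...,0]-.465,P[...,1]-.08)<.13
for lo,hi in((.14,.147),(.147,.153),(.153,.158),(.158,.163),(.165,.19)):
    m=near&(P[...,2]>lo)&(P[...,2]<hi); Q=P[m]
    if len(Q)>8:
        (x,y),r=cv2.minEnclosingCircle(Q[:,:2].astype(np.float32)); print(lo,m.sum(),x,y,r,Q.mean(0))
m=(P[...,2]>.005)&(P[...,0]>.35)&(P[...,0]<.6)&(P[...,1]<-.1)&(P[...,1]>-.31)
n,l,s_,ce=cv2.connectedComponentsWithStats(m.astype(np.uint8))
for i in range(1,n):
    if s_[i,4]<40: continue
    Q=P[l==i]; q=Q[:,:2]; mu=q.mean(0); w,v=np.linalg.eigh(np.cov((q-mu).T)); a=v[:,1]*np.sign(v[0,1])
    t=(q-mu)@a; print(s_[i],mu.round(4),np.degrees(np.arctan2(a[1],a[0])).round(1),"mid",(mu+a*(t.max()+t.min())/2).round(4),"len",np.ptp(t).round(4),Q[:,2].max())
crop=cv2.resize(F[165:265,165:265],(600,600),interpolation=cv2.INTER_CUBIC)
cv2.imwrite("pics/can.png",crop)
c=cam("wrist"); print(c["K"],c["W"].round(3),np.array(c["T_tool_cam"]).round(3))
E
```

```text
0.14 281 0.47962671518325806 0.08178234100341797 0.08578085154294968 [0.49032659 0.05972331 0.14532038]
0.147 1429 0.47942110896110535 0.08142291009426117 0.08526679873466492 [0.48534118 0.07463138 0.15037143]
0.153 1309 0.47981396317481995 0.08092154562473297 0.08495252579450607 [0.46878387 0.08963815 0.15517037]
0.158 265 0.4827347695827484 0.08520065993070602 0.08118671923875809 [0.46886651 0.08757089 0.15955624]
0.165 181 0.4819873869419098 0.07952684164047241 0.03345133736729622 [0.47882666 0.08012207 0.18007548]
[287 178  40   7 126] [ 0.5926 -0.1518] -89.6 mid [ 0.5927 -0.1553] len 0.1085 0.01577050494187504
[352 179  10  28  56] [ 0.561  -0.2971] 17.2 mid [ 0.5609 -0.2971] len 0.079 0.01676833736675931
[313 196  23  47 366] [ 0.4892 -0.2057] -19.3 mid [ 0.4849 -0.2042] len 0.1359 0.03194786459395971
[297 214  17  41 212] [ 0.4443 -0.1553] -18.2 mid [ 0.4419 -0.1545] len 0.1146 0.023147152289079598
[334 215  19  41 224] [ 0.4427 -0.2597] -20.5 mid [ 0.4425 -0.2596] len 0.1192 0.023587538721394186
[[299.60589549   0.         277.71524495]
 [  0.         299.60589549 212.86761148]
 [  0.           0.           1.        ]] [[ 0.35   0.899  0.264  0.134]
 [ 0.937 -0.335 -0.099  0.563]
 [-0.     0.282 -0.959  0.374]
 [ 0.     0.     0.     1.   ]] [[-0.    -0.959 -0.282  0.071]
 [ 1.    -0.    -0.    -0.   ]
 [ 0.    -0.282  0.959 -0.124]
 [ 0.     0.     0.     1.   ]]
```

View pics/can.png

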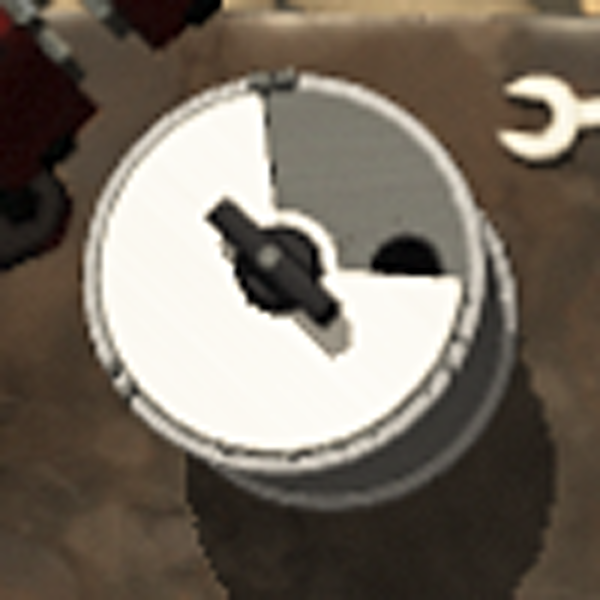

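The opening's middle points at about -45° world. There are dark features on the collar at (275,80) and (120,385), and part of a bore shows at (407,260). A close look has to settle which feature is the rib.

```bash
cat >> h.py <<'E'
def Rdown(yaw,pitch=0,roll=0):
    "yaw of tool x deg, tool pointing down; pitch: deg turned about tool y afterwards (neg: tool z swings up away from tool x)"
    a=np.radians(yaw); x=np.array([np.cos(a),np.sin(a),0]); z=np.array([0,0,-1.]); 
    return Ro.from_matrix(np.stack([x,np.cross(z,x),z],1))*Ro.from_euler('y',pitch,degrees=True)
def plan(wps,start=None):
    "wps: list of (pos,R); one call each; print the increments"
    s,p,r=st()
    if start: p,r=start
    for q,R in wps:
        d=r.inv().apply(np.array(q)-p)/0.5; a=(r.inv()*R).as_rotvec()/(2*np.pi)
        v=np.round(np.r_[d,a],4); n=max(np.linalg.norm(d)*.5/.0625,np.linalg.norm(a)*360/10.7)
        print([float(k) for k in v],"rows %.1f"%n)
        p=p+r.apply(v[:3]*.5); r=r*Ro.from_rotvec(v[3:]*2*np.pi)
E
python3 - <<'E'
from h import *
R=Rdown(159.6)
plan([((.2,.54,.38),R),((.33,.32,.38),R),((.46,.06,.38),R)])
E
```

```text
[0.0024, 0.0016, -0.2593, 0.0, -0.0, -0.0001] rows 2.1
[-0.3971, -0.3217, -0.0001, 0.0, -0.0, -0.0] rows 4.1
[-0.425, -0.3966, -0.0, 0.0, -0.0, -0.0] rows 4.7
```

{"fn": "carry_out", "kwargs": {"increments": [[[0, 0, -0.26, 0, 0, 0], [0, 0, -0.26, 0, 0, 0], [0, 0, -0.26, 0, 0, 0]]]}}

```text
clock: 1.38
tcp_pos: [0.2015, 0.5401, 0.386]
orientation: [0.001, 0.177, 0.984, 0.005]
wrist_force: [-0.2, 0.4, -1.1]
finger_gap: 0.0855
grip_force: 0.0
```

{"fn": "carry_out", "kwargs": {"increments": [[[-0.4, -0.32, 0, 0, 0, 0], [-0.4, -0.32, 0, 0, 0, 0], [-0.4, -0.32, 0, 0, 0, 0], [-0.4, -0.32, 0, 0, 0, 0], [-0.4, -0.32, 0, 0, 0, 0]]]}}

```text
clock: 2.0
tcp_pos: [0.3339, 0.3159, 0.3799]
orientation: [-0.0, 0.18, 0.984, -0.0]
wrist_force: [-0.8, 0.4, 0.1]
finger_gap: 0.0852
grip_force: 0.0
```

{"fn": "carry_out", "kwargs": {"increments": [[[-0.425, -0.4, 0, 0, 0, 0], [-0.425, -0.4, 0, 0, 0, 0], [-0.425, -0.4, 0, 0, 0, 0], [-0.425, -0.4, 0, 0, 0, 0], [-0.425, -0.4, 0, 0, 0, 0]]]}}

```text
clock: 2.62
tcp_pos: [0.4624, 0.0558, 0.3796]
orientation: [-0.0, 0.178, 0.984, 0.0]
wrist_force: [-0.3, 0.7, 0.0]
finger_gap: 0.0854
grip_force: 0.0
```

```bash
python3 - <<'E'
from h import *
s,p,r=st(); print(s["clock"],p,s["joint_pos"].round(2),s["qvel"].round(2))
c=cam("wrist"); P=c["P"]; save(c,"w1.png"); np.save("w1P.npy",P)
near=np.hypot(P[...,0]-.48,P[...,1]-.08)<.1
for lo,hi in((.147,.153),(.153,.158),(.158,.163),(.163,.172),(.175,.19)):
    m=near&(P[...,2]>lo)&(P[...,2]<hi); Q=P[m]
    if len(Q)>8:
        (x,y),rr=cv2.minEnclosingCircle(Q[:,:2].astype(np.float32)); print(lo,m.sum(),x,y,rr,Q.mean(0).round(4))
for o in ("shut_rib","lid_opening","lid_grip","wide_bore_1","narrow_bore_1"):
    print(o,[(np.round(f["position"],3).tolist(),round(f["score"],2)) for f in env.find_in("wrist",o)])
# outer rim fit and height around the collar
d=np.hypot(P[...,0]-.48,P[...,1]-.08); a=np.degrees(np.arctan2(P[...,1]-.08,P[...,0]-.48))
for k in range(-180,180,10):
    m=(d>.07)&(d<.1)&(a>=k)&(a<k+10)&(P[...,2]>.14); print(k,m.sum(),np.nanpercentile(P[...,2][m],[50,90,99]).round(4) if m.any() else "",d[m].max().round(4) if m.any() else "")
E
```

```text
2.625 [0.46244296 0.05580656 0.3796105 ] [-0.05  0.09  0.09  1.56  0.    0.31] [-0.64  0.19  0.21  0.03  0.01 -0.64]
0.147 5006 0.4804254472255707 0.08112272620201111 0.08466833829879761 [0.4937 0.0653 0.1497]
0.153 8509 0.481004923582077 0.08154197782278061 0.0834353044629097 [0.464  0.0936 0.155 ]
0.158 163 0.49563997983932495 0.07171689718961716 0.06638825684785843 [0.4759 0.0832 0.1617]
0.163 261 0.47771844267845154 0.08201353996992111 0.032253410667181015 [0.4762 0.083  0.165 ]
0.175 762 0.47964802384376526 0.08176255226135254 0.03313879296183586 [0.479  0.0809 0.1824]
shut_rib [([0.475, 0.082, 0.152], 0.75)]
lid_opening [([0.458, 0.1, 0.154], 0.98)]
lid_grip [([0.458, 0.098, 0.158], 0.91)]
wide_bore_1 [([0.468, 0.085, 0.158], 0.87)]
narrow_bore_1 [([0.47, 0.086, 0.156], 0.7)]
-180 147 [0.1503 0.1552 0.1561] 0.0838
-170 150 [0.1501 0.1554 0.1564] 0.0839
-160 140 [0.1499 0.1555 0.1568] 0.0836
-150 132 [0.1499 0.1554 0.1562] 0.0833
-140 285 [0.4363 0.4425 0.4441] 0.0833
-130 7180 [0.4297 0.449  0.4542] 0.1
-120 5213 [0.4277 0.4436 0.4498] 0.1
-110 877 [0.4304 0.4366 0.4392] 0.1
-1
[... 345 characters left out ...]
 [0.1497 0.1504 0.1514] 0.085
0 139 [0.1511 0.1571 0.158 ] 0.0844
10 102 [0.1544 0.1566 0.1574] 0.0847
20 99 [0.1538 0.1555 0.1561] 0.0846
30 105 [0.1536 0.1555 0.1563] 0.0851
40 105 [0.1538 0.1555 0.1563] 0.0853
50 116 [0.1539 0.1556 0.1562] 0.0856
60 117 [0.1505 0.1556 0.1571] 0.0853
70 126 [0.1537 0.1555 0.1563] 0.0853
80 134 [0.1508 0.1555 0.1565] 0.0857
90 141 [0.1508 0.1555 0.156 ] 0.0854
100 146 [0.151  0.1556 0.1566] 0.0854
110 149 [0.151  0.1553 0.1559] 0.0851
120 145 [0.1542 0.1556 0.1562] 0.0844
130 152 [0.1528 0.1556 0.1559] 0.084
140 151 [0.1507 0.1554 0.1563] 0.0839
150 150 [0.1507 0.1554 0.1562] 0.0836
160 155 [0.1504 0.1554 0.1571] 0.0844
170 156 [0.1501 0.1553 0.1561] 0.0842
```

View pics/w1.png

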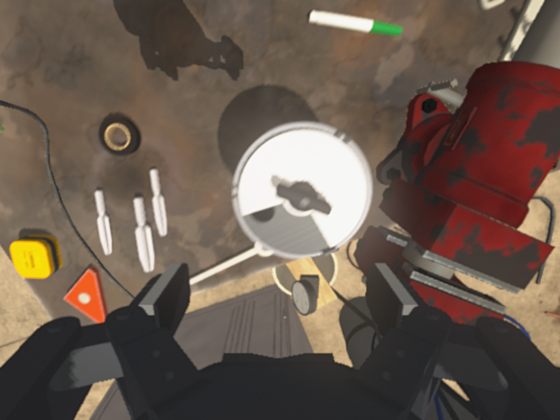

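The wrist view shows the canister at (303,190), the three reamers at (103,222), (145,233) and (158,202), and the vise on the right. The height data puts the raised rib at 0–20° world, so the other mark is a decoy. I'll refine now that the arm is still.

```bash
cat >> h.py <<'E'
def reamers(P):
    m=(P[...,2]>.006)&(P[...,2]<.045)&(P[...,0]>.33)&(P[...,0]<.6)&(P[...,1]<-.08)&(P[...,1]>-.32)
    n,l,s_,ce=cv2.connectedComponentsWithStats(m.astype(np.uint8))
    for i in range(1,n):
        if s_[i,4]<60: continue
        Q=P[l==i]; q=Q[:,:2]; mu=q.mean(0); w,v=np.linalg.eigh(np.cov((q-mu).T)); a=v[:,1]*np.sign(v[0,1])
        t=(q-mu)@a; print(s_[i,4],"deg",np.degrees(np.arctan2(a[1],a[0])).round(1),"mid",(mu+a*(t.max()+t.min())/2).round(4),"len",np.ptp(t).round(4),"top",np.percentile(Q[:,2],95).round(4))
E
python3 - <<'E'
from h import *
c=cam("wrist"); P=c["P"]; 
near=np.hypot(P[...,0]-.48,P[...,1]-.08)<.1
m=near&(P[...,2]>.145)&(P[...,2]<.16); (x,y),rr=cv2.minEnclosingCircle(P[m][:,:2].astype(np.float32)); print(x,y,rr)
d=np.hypot(P[...,0]-x,P[...,1]-y); a=np.degrees(np.arctan2(P[...,1]-y,P[...,0]-x))
for k in range(-16,32,2):
    m=(d>.076)&(d<.088)&(a>=k)&(a<k+2)&(P[...,2]>.14)&(P[...,2]<.17); print(k,m.sum(),np.percentile(P[...,2][m],[50,90]).round(4))
m=(d<.045)&(P[...,2]>.175)&(P[...,2]<.2); q=P[m][:,:2]; w,v=np.linalg.eigh(np.cov((q-q.mean(0)).T)); print("bar deg",np.degrees(np.arctan2(v[1,1],v[0,1])),q.mean(0))
# opening edges: lid z .154 vs deck .150 at radius 50-66
for k in range(-120,30,6):
    m=(d>.05)&(d<.068)&(a>=k)&(a<k+6); print(k,np.nanmedian(P[...,2][m]).round(4),np.nanmedian(c["frame"][m]))
reamers(P)
E
```

```text
0.4800962209701538 0.08119117468595505 0.0846593976020813
-16 10 [0.1496 0.1507]
-14 13 [0.1495 0.1504]
-12 13 [0.1492 0.1507]
-10 12 [0.1493 0.15  ]
-8 11 [0.1495 0.1504]
-6 13 [0.1492 0.15  ]
-4 12 [0.1491 0.1499]
-2 14 [0.1507 0.1562]
0 17 [0.1563 0.1576]
2 17 [0.1561 0.157 ]
4 17 [0.1556 0.1574]
6 18 [0.1555 0.1569]
8 18 [0.1561 0.157 ]
10 14 [0.1563 0.1574]
12 12 [0.1546 0.157 ]
14 9 [0.1492 0.1503]
16 10 [0.1488 0.15  ]
18 10 [0.1491 0.1517]
20 9 [0.1487 0.1492]
22 9 [0.1491 0.15  ]
24 11 [0.1491 0.1502]
26 9 [0.1494 0.1519]
28 11 [0.1484 0.1517]
30 10 [0.1492 0.1505]
bar deg 48.516779469071224 [0.47904126 0.08108004]
-120 0.4413 44.0
-114 0.1551 245.0
-108 0.155 245.0
-102 0.1547 245.0
-96 0.1548 246.0
-90 0.1479 89.5
-84 0.1403 85.0
-78 0.1426 87.0
-72 0.1499 146.0
-66 0.1499 148.0
-60 0.1501 147.0
-54 0.1499 148.0
-48 0.1498 149.0
-42 0.15 149.0
-36 0.15 149.0
-30 0.1502 150.0
-24 0.1499 151.0
-18 0.1499 152.0
-12 0.15 153.0
-6 0.1499 155.0
0 0.1497 156.0
6 0.1506 217.0
12 0.1548 247.0
18 0.1549 247.0
24 0.1548 247.0
385 deg 90.0 mid [ 0.3406 -0.1599] len 0.0579 top 0.0202
514 deg -18.7 mid [ 0.4423 -0.1518] len 0.1145 top 0.0157
417 deg 4.0 mid [ 0.464  -0.3093] len 0.2661 top 0.0091
544 deg -20.7 mid [ 0.441  -0.2583] len 0.1152 top 0.0157
854 deg -18.5 mid [ 0.4859 -0.1998] len 0.1357 top 0.0226
254 deg -83.5 mid [ 0.5918 -0.1232] len 0.087 top 0.0098
```

```bash
python3 - <<'E'
from h import *
C=(.480,.081)
plan([((*C,.30),Rdown(194)),((*C,.25),Rdown(228.5)),((*C,.181),Rdown(228.5)),((*C,.181),Rdown(192)),((*C,.181),Rdown(156)),((*C,.28),Rdown(156))])
E
```

```text
[-0.0199, 0.055, 0.1605, 0.0001, -0.0, -0.0954] rows 3.2
[-0.0, -0.0, 0.1, -0.0, -0.0001, -0.0958] rows 3.2
[0.0, -0.0, 0.138, -0.0, 0.0, 0.0] rows 1.1
[0.0, -0.0, 0.0, -0.0, 0.0, 0.1014] rows 3.4
[0.0, -0.0, 0.0, 0.0, 0.0, 0.1] rows 3.4
[-0.0, 0.0, -0.198, 0.0, 0.0, -0.0] rows 1.6
```

{"fn": "carry_out", "kwargs": {"increments": [[[-0.02, 0.055, 0.16, 0, 0, -0.0954], [-0.02, 0.055, 0.16, 0, 0, -0.0954], [-0.02, 0.055, 0.16, 0, 0, -0.0954], [-0.02, 0.055, 0.16, 0, 0, -0.0954], [-0.02, 0.055, 0.16, 0, 0, -0.0954]]], "jaw": 0.4}}

```text
clock: 3.6
tcp_pos: [0.4806, 0.0804, 0.3009]
orientation: [0.001, -0.12, 0.993, -0.0]
wrist_force: [0.5, -0.1, -0.5]
finger_gap: 0.0513
grip_force: 0.0
```

{"fn": "carry_out", "kwargs": {"increments": [[[0, 0, 0.1, 0, 0, -0.0958], [0, 0, 0.1, 0, 0, -0.0958], [0, 0, 0.1, 0, 0, -0.0958], [0, 0, 0.1, 0, 0, -0.0958], [0, 0, 0.1, 0, 0, -0.0958]]]}}

```text
clock: 4.22
tcp_pos: [0.4808, 0.0798, 0.2508]
orientation: [0.001, -0.409, 0.913, -0.0]
wrist_force: [1.1, 1.2, -0.7]
finger_gap: 0.0509
grip_force: 0.0
```

```bash
python3 - <<'E'
from h import *
s,p,r=st(); print(s["clock"],p,r.as_matrix().round(3),s["joint_pos"].round(2),s["finger_gap"])
plan([((.48,.081,.181),Rdown(228.5))])
E
```

```text
4.225 [0.48076963 0.07983803 0.2507932 ] [[-0.666 -0.746  0.001]
 [-0.746  0.666  0.   ]
 [-0.001 -0.001 -1.   ]] [-0.    0.14 -0.17  1.25  0.   -0.84] 0.05088122256604162
[-0.0006, 0.0028, 0.1396, -0.0001, 0.0001, -0.0006] rows 1.1
```

{"fn": "carry_out", "kwargs": {"increments": [[[0, 0.002, 0.139, 0, 0, 0], [0, 0.002, 0.139, 0, 0, 0], [0, 0.002, 0.139, 0, 0, 0]]]}}

```text
clock: 4.6
tcp_pos: [0.4802, 0.0804, 0.1816]
orientation: [0.0, -0.409, 0.912, -0.0]
wrist_force: [-0.2, -0.4, 0.9]
finger_gap: 0.051
grip_force: 0.0
```

{"fn": "carry_out", "kwargs": {"increments": [[[0, 0, 0, 0, 0, 0], [0, 0, 0, 0, 0, 0], [0, 0, 0, 0, 0, 0], [0, 0, 0, 0, 0, 0], [0, 0, 0, 0, 0, 0]]], "jaw": 1, "squeeze": 50}}

```text
clock: 5.22
tcp_pos: [0.4799, 0.0816, 0.1828]
orientation: [0.001, -0.41, 0.912, 0.001]
wrist_force: [-4.3, 5.3, 8.1]
finger_gap: 0.0129
grip_force: 50.6
```

{"fn": "carry_out", "kwargs": {"increments": [[[0, 0, 0, 0, 0, 0.025], [0, 0, 0, 0, 0, 0.05], [0, 0, 0, 0, 0, 0.075], [0, 0, 0, 0, 0, 0.1], [0, 0, 0, 0, 0, 0.1]]]}}

```text
clock: 5.85
tcp_pos: [0.4798, 0.0819, 0.1828]
orientation: [0.001, -0.108, 0.994, 0.002]
wrist_force: [-4.7, 5.3, 8.2]
finger_gap: 0.0127
grip_force: 50.6
```

{"fn": "carry_out", "kwargs": {"increments": [[[0, 0, 0, 0, 0, 0.025], [0, 0, 0, 0, 0, 0.05], [0, 0, 0, 0, 0, 0.075], [0, 0, 0, 0, 0, 0.1014], [0, 0, 0, 0, 0, 0.1014]]]}}

```text
clock: 6.48
tcp_pos: [0.4798, 0.0822, 0.1828]
orientation: [0.0, 0.209, 0.978, 0.002]
wrist_force: [-4.5, 7.4, 7.8]
finger_gap: 0.0127
grip_force: 50.6
```

{"fn": "carry_out", "kwargs": {"increments": [[[0, 0, 0, 0, 0, 0], [0, 0, 0, 0, 0, 0], [0, 0, 0, 0, 0, 0]]], "jaw": 0.4}}

```text
clock: 6.85
tcp_pos: [0.4802, 0.0802, 0.181]
orientation: [0.0, 0.209, 0.978, 0.0]
wrist_force: [0.0, 0.2, 0.5]
finger_gap: 0.0514
grip_force: 0.0
```

```bash
python3 - <<'E'
from h import *
s,p,r=st(); print(s["clock"],p,r.as_matrix().round(3),s["joint_pos"].round(2),s["finger_gap"],s["wrist_force"])
c=cam("top"); P=c["P"]
for n in ("thick_reamer_1","slim_reamer_1"): print(n,[(np.round(f["position"],3).tolist(),round(f["score"],2)) for f in env.find_in("top",n)])
reamers(P)
E
```

```text
6.85 [0.48016124 0.08016671 0.18096449] [[-0.913  0.409  0.001]
 [ 0.409  0.913 -0.   ]
 [-0.001  0.    -1.   ]] [ 0.    0.18 -0.31  1.09 -0.    0.42] 0.05139529038021964 [0.04026223 0.20878866 0.51650372]
thick_reamer_1 [([0.489, -0.205, 0.016], 0.55)]
slim_reamer_1 [([0.446, -0.155, 0.012], 0.76), ([0.444, -0.26, 0.012], 0.73)]
76 deg 88.4 mid [ 0.5935 -0.165 ] len 0.0888 top 0.0133
365 deg -19.4 mid [ 0.485 -0.204] len 0.1361 top 0.025
204 deg -18.0 mid [ 0.4421 -0.1545] len 0.1153 top 0.0188
209 deg -20.7 mid [ 0.44   -0.2587] len 0.1163 top 0.0191
99 deg -89.8 mid [ 0.3396 -0.1622] len 0.0542 top 0.024
```

Picking slim A first would crowd the fingers against the thick reamer, so the thick one goes first. I'm turning the lid on to the wide pair.

{"fn": "carry_out", "kwargs": {"increments": [[[0, 0.002, 0, 0, 0, 0], [0, 0.002, 0, 0, 0, 0], [0, 0.002, 0, 0, 0, 0], [0, 0.002, 0, 0, 0, 0], [0, 0.002, 0, 0, 0, 0]]], "jaw": 1}}

```text
clock: 7.62
tcp_pos: [0.4806, 0.0818, 0.1809]
orientation: [0.0, 0.209, 0.978, 0.001]
wrist_force: [1.0, 5.6, 1.1]
finger_gap: 0.0133
grip_force: 52.3
```

{"fn": "carry_out", "kwargs": {"increments": [[[0, 0, 0, 0, 0, 0.028], [0, 0, 0, 0, 0, 0.056], [0, 0, 0, 0, 0, 0.084], [0, 0, 0, 0, 0, 0.111], [0, 0, 0, 0, 0, 0.111]]]}}

```text
clock: 8.25
tcp_pos: [0.4803, 0.0816, 0.1809]
orientation: [-0.0, 0.53, 0.848, 0.0]
wrist_force: [0.9, 5.3, 1.5]
finger_gap: 0.0125
grip_force: 52.4
```

{"fn": "carry_out", "kwargs": {"increments": [[[0, 0, 0, 0, 0, 0.028], [0, 0, 0, 0, 0, 0.056], [0, 0, 0, 0, 0, 0.084], [0, 0, 0, 0, 0, 0.111], [0, 0, 0, 0, 0, 0.111]]]}}

```text
clock: 8.88
tcp_pos: [0.4801, 0.0816, 0.1809]
orientation: [-0.0, 0.787, 0.617, 0.0]
wrist_force: [-0.4, 4.8, 3.3]
finger_gap: 0.013
grip_force: 52.6
```

{"fn": "carry_out", "kwargs": {"increments": [[[0, 0, 0, 0, 0, 0.028], [0, 0, 0, 0, 0, 0.056], [0, 0, 0, 0, 0, 0.084], [0, 0, 0, 0, 0, 0.111], [0, 0, 0, 0, 0, 0.111]]]}}

```text
clock: 9.5
tcp_pos: [0.4799, 0.0818, 0.1809]
orientation: [-0.001, 0.95, 0.311, -0.0]
wrist_force: [-2.1, 6.3, 3.2]
finger_gap: 0.0133
grip_force: 52.7
```

{"fn": "carry_out", "kwargs": {"increments": [[[0, 0, 0, 0, 0, 0], [0, 0, 0, 0, 0, 0], [0, 0, 0, 0, 0, 0]]], "jaw": 0.2}}

```text
clock: 9.88
tcp_pos: [0.4802, 0.0808, 0.1807]
orientation: [0.0, 0.951, 0.309, -0.0]
wrist_force: [0.0, -0.7, -0.1]
finger_gap: 0.0667
grip_force: 0.0
```

{"fn": "carry_out", "kwargs": {"increments": [[[0, 0, -0.3, 0, 0, 0], [0, 0, -0.3, 0, 0, 0], [0, 0, -0.3, 0, 0, 0], [0, 0, -0.3, 0, 0, -0.02], [0, 0, -0.3, 0, 0, -0.05]]]}}

```text
clock: 10.5
tcp_pos: [0.4805, 0.081, 0.3313]
orientation: [0.0, 0.89, 0.456, 0.0]
wrist_force: [0.0, 0.6, 0.3]
finger_gap: 0.0683
grip_force: 0.0
```

```bash
python3 - <<'E'
from h import *
s,p,r=st(); print(s["clock"],p,r.as_matrix().round(3),s["joint_pos"].round(2),s["finger_gap"])
R=Rdown(161); m=np.array([.4855,-.202]); a=np.array([.947,-.321]); g=m+.022*a; print(g)
yaw0=np.degrees(np.arctan2(r.as_matrix()[1,0],r.as_matrix()[0,0])); print(yaw0)
plan([((.475,0,.25),Rdown(yaw0+50)),((g[0],g[1],.15),Rdown(yaw0+100)),((*g,.15),R),((*g,.022),R)])
E
```

```text
10.5 [0.48051533 0.08097147 0.33131943] [[ 0.583  0.812  0.001]
 [ 0.812 -0.583 -0.   ]
 [ 0.     0.001 -1.   ]] [ 0.    0.13  0.01  1.45 -0.    2.2 ] 0.06832125147277625
[ 0.506334 -0.209062]
54.31852078351734
[-0.138, 0.0853, 0.1627, 0.0002, 0.0, -0.1389] rows 4.7
[-0.4206, -0.0427, 0.2001, -0.0, 0.0, -0.1389] rows 4.7
[-0.0, -0.0, -0.0, -0.0, 0.0, -0.0185] rows 0.6
[-0.0, 0.0001, 0.256, -0.0, -0.0, -0.0] rows 2.0
```

{"fn": "carry_out", "kwargs": {"increments": [[[-0.138, 0.0853, 0.163, 0, 0, -0.139], [-0.138, 0.0853, 0.163, 0, 0, -0.139], [-0.138, 0.0853, 0.163, 0, 0, -0.139], [-0.138, 0.0853, 0.163, 0, 0, -0.139], [-0.138, 0.0853, 0.163, 0, 0, -0.139]]]}}

```text
clock: 11.12
tcp_pos: [0.474, -0.0001, 0.2491]
orientation: [-0.0, 0.614, 0.789, -0.0]
wrist_force: [-0.3, 0.1, 0.2]
finger_gap: 0.0681
grip_force: 0.0
```

{"fn": "carry_out", "kwargs": {"increments": [[[-0.42, -0.043, 0.2, 0, 0, -0.139], [-0.42, -0.043, 0.2, 0, 0, -0.139], [-0.42, -0.043, 0.2, 0, 0, -0.139], [-0.42, -0.043, 0.2, 0, 0, -0.139], [-0.42, -0.043, 0.2, 0, 0, -0.139]]]}}

```text
clock: 11.75
tcp_pos: [0.5032, -0.212, 0.1467]
orientation: [-0.001, 0.224, 0.975, -0.0]
wrist_force: [0.4, 0.6, 0.7]
finger_gap: 0.0687
grip_force: 0.0
```

{"fn": "carry_out", "kwargs": {"increments": [[[0, 0, 0, 0, 0, -0.0185], [0, 0, 0, 0, 0, -0.0185], [0, 0, 0, 0, 0, -0.0185]]]}}

```text
clock: 12.12
tcp_pos: [0.504, -0.2086, 0.1493]
orientation: [0.0, 0.168, 0.986, -0.0]
wrist_force: [-0.7, 1.0, 0.7]
finger_gap: 0.0683
grip_force: 0.0
```

```bash
python3 - <<'E'
from h import *
s,p,r=st(); print(s["clock"],p,r.as_matrix().round(3),s["joint_pos"].round(2))
c=cam("wrist"); save(c,"w2.png"); print("wrist"); reamers(c["P"])
c=cam("top"); P=c["P"]; print("top"); reamers(P)
x,y=.480,.0815; d=np.hypot(P[...,0]-x,P[...,1]-y); a=np.degrees(np.arctan2(P[...,1]-y,P[...,0]-x))
m=(d<.045)&(P[...,2]>.172)&(P[...,2]<.2); q=P[m][:,:2]; w,v=np.linalg.eigh(np.cov((q-q.mean(0)).T)); print("bar deg",np.degrees(np.arctan2(v[1,1],v[0,1])),q.mean(0))
# dark bore pixels in the opening
g=c["frame"].max(-1); 
for k in range(-180,180,10):
    m=(d>.045)&(d<.062)&(a>=k)&(a<k+10); print(k,np.median(g[m]) if m.any() else None,end="; ")
E
```

```text
12.125 [ 0.50403665 -0.20858596  0.14932762] [[-0.943  0.332 -0.   ]
 [ 0.332  0.943 -0.   ]
 [-0.    -0.    -1.   ]] [-0.54  0.31 -0.22  1.05 -0.   -0.2 ]
wrist
303 deg 71.7 mid [ 0.3491 -0.1697] len 0.0338 top 0.0194
2438 deg -18.3 mid [ 0.4424 -0.1544] len 0.1151 top 0.0158
1219 deg -1.4 mid [ 0.4294 -0.3142] len 0.1989 top 0.0085
2147 deg -20.8 mid [ 0.4413 -0.2598] len 0.1145 top 0.0158
3441 deg -19.2 mid [ 0.4856 -0.2035] len 0.1346 top 0.0227
715 deg -83.9 mid [ 0.5911 -0.1125] len 0.0664 top 0.0095
330 deg 83.4 mid [ 0.5921 -0.19  ] len 0.0398 top 0.0104
251 deg 19.2 mid [ 0.578  -0.2929] len 0.0473 top 0.0087
top
215 deg -20.7 mid [ 0.4403 -0.2588] len 0.1156 top 0.0184
bar deg -143.55798361905653 [0.47872168 0.080074  ]
-180 237.0; -170 237.0; -160 237.0; -150 238.0; -140 238.0; -130 238.0; -120 237.0; -110 237.0; -100 239.0; -90 239.0; -80 239.5; -70 240.0; -60 240.0; -50 241.0; -40 241.0; -30 241.0; -20 242.0; -10 242.0; 0 242.0; 10 243.0; 20 243.0; 30 241.0; 40 240.0; 50 240.0; 60 237.5; 70 191.0; 80 8.0; 90 None; 100 None; 110 8.0; 120 49.0; 130 8.0; 140 None; 150 None; 160 21.0; 170 140.0;
```

View pics/w2.png

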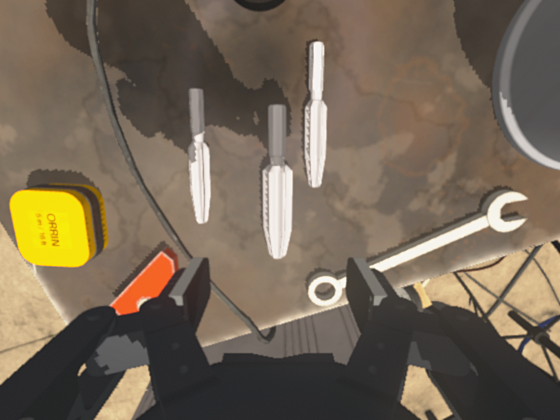

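The wrist view shows the three reamers with their tips down in the picture. The thick one's body is at (277,210) and nothing stands beside its grasp area. Both wide bores are bared, so I'm descending on the thick reamer.

```bash
python3 - <<'E'
from h import *
plan([((.5064,-.2108,.022),Rdown(160.8)),((.5064,-.2108,.022),Rdown(160.8)),((.5064,-.2108,.17),Rdown(160.8))])
E
```

```text
[-0.0057, -0.0029, 0.2549, -0.0, 0.0001, -0.0004] rows 2.0
[-0.0, -0.0, -0.0, -0.0, -0.0, -0.0] rows 0.0
[0.0001, -0.0, -0.296, -0.0, -0.0, -0.0] rows 2.4
```

{"fn": "carry_out", "kwargs": {"increments": [[[-0.006, -0.003, 0.1, 0, 0, 0], [-0.006, -0.003, 0.2, 0, 0, 0], [-0.006, -0.003, 0.255, 0, 0, 0], [-0.006, -0.003, 0.255, 0, 0, 0]]]}}

```text
clock: 12.72
tcp_pos: [0.5046, -0.2097, 0.0198]
orientation: [-0.002, 0.168, 0.986, 0.001]
wrist_force: [-0.1, 0.3, -0.4]
finger_gap: 0.0684
grip_force: 0.0
```

{"fn": "carry_out", "kwargs": {"increments": [[[0, 0, 0, 0, 0, 0], [0, 0, 0, 0, 0, 0], [0, 0, 0, 0, 0, 0], [0, 0, 0, 0, 0, 0], [0, 0, 0, 0, 0, 0]]], "jaw": 1, "squeeze": 70}}

```text
clock: 13.35
tcp_pos: [0.5077, -0.2116, 0.0239]
orientation: [0.002, 0.168, 0.986, -0.0]
wrist_force: [-1.6, 0.4, 6.7]
finger_gap: 0.0224
grip_force: 68.3
```

{"fn": "carry_out", "kwargs": {"increments": [[[0, 0, -0.08, 0, 0, 0], [0, 0, -0.18, 0, 0, 0], [0, 0, -0.28, 0, 0, 0], [0, 0, -0.38, 0, 0, 0], [0, 0, -0.38, 0, 0, 0]]]}}

```text
clock: 13.98
tcp_pos: [0.5088, -0.2124, 0.2172]
orientation: [0.005, 0.168, 0.986, -0.002]
wrist_force: [0.0, 0.1, -2.4]
finger_gap: 0.0223
grip_force: 69.6
```

```bash
python3 - <<'E'
from h import *
s,p,r=st(); print(s["clock"],p,r.as_matrix().round(3),s["joint_pos"].round(2),s["finger_gap"],s["grip_force"])
c=cam("wrist"); cv2.imwrite("pics/w3.png",c["frame"])
E
```

```text
13.975 [ 0.50875115 -0.21237924  0.21715565] [[-0.944  0.331  0.009]
 [ 0.331  0.944 -0.005]
 [-0.01  -0.002 -1.   ]] [-0.54  0.27 -0.09  1.2   0.   -0.2 ] 0.022337025082534313 69.60703611373901
```

View pics/w3.png

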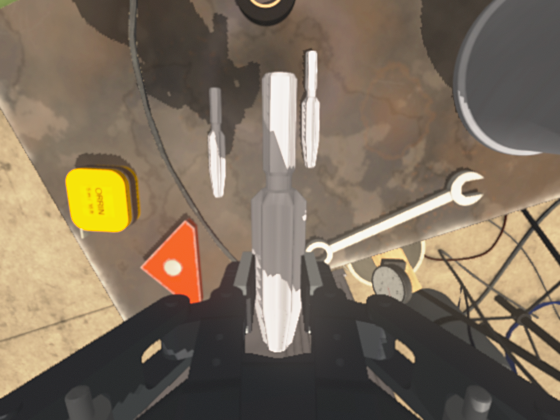

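The thick reamer is held straight in the jaws, shank at (280,120). Next I measure it in the tool frame and plan the tilt.

```bash
cat >> h.py <<'E'
def held(c):
    s,p,r=st(); T=r.inv().apply((c["P"]-p).reshape(-1,3))
    T=T[np.isfinite(T).all(1)]
    m=(abs(T[:,1])<.02)&(T[:,2]>-.005)&(T[:,2]<.05)&(T[:,0]>.013)&(T[:,0]<.13); Q=T[m]
    sh=Q[Q[:,0]>.055]; print("n",len(Q),"end x",np.percentile(Q[:,0],99.5).round(4))
    for lo in (.015,.03,.045,.06,.07,.08):
        k=Q[(Q[:,0]>lo)&(Q[:,0]<lo+.01)]
        if len(k)>5: print(lo,"y",k[:,1].min().round(4),k[:,1].max().round(4),"ztop",np.percentile(k[:,2],5).round(4))
E
python3 - <<'E'
from h import *
c=cam("wrist"); held(c)
s,p,r=st()
plan([((.50,-.13,.32),Rdown(175,-45)),((.50,0.0,.34),Rdown(190,-90)),((.435,.107,.30),Rdown(194,-90))])
E
```

```text
n 6998 end x 0.0893
0.015 y -0.0138 0.0123 ztop -0.001
0.03 y -0.0135 0.012 ztop -0.0006
0.045 y -0.0075 0.0066 ztop 0.0039
0.06 y -0.0078 0.0069 ztop 0.0038
0.07 y -0.0077 0.0068 ztop 0.0038
0.08 y -0.0075 0.007 ztop 0.0038
[0.0655, 0.1486, -0.2154, -0.0157, -0.1241, -0.0377] rows 4.4
[-0.0123, 0.259, -0.0442, -0.0395, -0.1243, -0.0163] rows 4.4
[0.0801, 0.2334, -0.0909, -0.0111, 0.0001, -0.0001] rows 2.1
```

{"fn": "carry_out", "kwargs": {"increments": [[[0.0655, 0.149, -0.215, -0.0157, -0.124, -0.038], [0.0655, 0.149, -0.215, -0.0157, -0.124, -0.038], [0.0655, 0.149, -0.215, -0.0157, -0.124, -0.038], [0.0655, 0.149, -0.215, -0.0157, -0.124, -0.038], [0.0655, 0.149, -0.215, -0.0157, -0.124, -0.038]]]}}

```text
clock: 14.7
tcp_pos: [0.4964, -0.1275, 0.3137]
orientation: [0.38, 0.04, 0.924, -0.015]
wrist_force: [-0.1, -0.1, -2.8]
finger_gap: 0.0222
grip_force: 69.7
```

{"fn": "carry_out", "kwargs": {"increments": [[[-0.012, 0.259, -0.044, -0.0395, -0.124, -0.0163], [-0.012, 0.259, -0.044, -0.0395, -0.124, -0.0163], [-0.012, 0.259, -0.044, -0.0395, -0.124, -0.0163], [-0.012, 0.259, -0.044, -0.0395, -0.124, -0.0163], [-0.012, 0.259, -0.044, -0.0395, -0.124, -0.0163]]]}}

```text
clock: 15.32
tcp_pos: [0.5355, -0.0267, 0.4426]
orientation: [0.635, -0.076, 0.766, 0.07]
wrist_force: [0.7, -0.7, -2.7]
finger_gap: 0.0223
grip_force: 70.9
```

```bash
python3 - <<'E'
from h import *
s,p,r=st(); print(s["clock"],p,r.as_matrix().round(3),s["joint_pos"].round(2),s["finger_gap"],s["grip_force"])
u=np.array([np.cos(np.radians(14)),np.sin(np.radians(14))]); b=np.array([.4347,.1071])-.011*u; print(b)
plan([((*b,.30),Rdown(194,-90)),((*b,.23),Rdown(194,-90))])
E
```

```text
15.325 [ 0.53550474 -0.02674736  0.44257294] [[-0.183 -0.205  0.962]
 [-0.027  0.979  0.203]
 [-0.983  0.011 -0.184]] [-0.6  -0.51 -1.03 -0.25  0.79 -0.18] 0.022310846104786373 70.94045002420899
[0.42402675 0.10443886]
[0.3138, 0.2993, -0.1086, -0.0059, -0.0295, -0.0023] rows 3.6
[0.14, 0.0, -0.0, 0.0, 0.0, -0.0] rows 1.1
```

```bash
cat > kin.py <<'E'
import numpy as np
from scipy.optimize import least_squares
from scipy.spatial.transform import Rotation as Ro
def fk(k,q):
    r0,z0,L1,al,L2,be,d,Lt,e=k
    p=np.array([r0+L1*np.sin(q[1]+al)+L2*np.cos(q[2]-q[1]+be),e,z0+L1*np.cos(q[1]+al)+L2*np.sin(q[2]-q[1]+be)])
    t=q[1]-q[2]+q[3]          # pitch down
    Rp=Ro.from_euler('y',t)
    p=p+Rp.apply([d,0,0])
    R5=Rp*Ro.from_euler('z',q[4])
    p=p+R5.apply([Lt,0,0])
    R1=Ro.from_euler('z',q[0])
    # tool frame at j6=0: z=along x, x=down(-z), y = z cross x
    Rt=R1*R5*Ro.from_matrix(np.array([[0,0,1],[0,1,0],[-1,0,0]]))*Ro.from_euler('z',q[5])
    return R1.apply(p),Rt
D=[([1.07438550,.31312567,.0461382,1.30360632,0,1.43115848],(.20087,.53883,.25038)),
([-.05,.09,.09,1.56,0,.31],(.46244,.05581,.37961)),([0,.14,-.17,1.25,0,-.84],(.48077,.07984,.25079)),
([0,.18,-.31,1.09,0,.42],(.48016,.08017,.18096)),([0,.13,.01,1.45,0,2.2],(.48052,.08097,.33132)),
([-.54,.31,-.22,1.05,0,-.2],(.50404,-.20859,.14933)),([-.54,.27,-.09,1.2,0,-.2],(.50875,-.21238,.21716)),
([-.6,-.51,-1.03,-.25,.79,-.18],(.5355,-.02675,.44257))]
def res(k): return np.concatenate([fk(k,q)[0]-np.array(p) for q,p in D]+[0.01*(np.array(k)-k0)])
k0=np.array([0,.25,.35,0,.35,0.,.1,.28,.08])
f=least_squares(res,k0); K=f.x
LIM=np.array([[-2.76,2.76],[-.86,1.69],[-1.03,1.26],[-2.2,2.34],[-1.47,1.5],[-3.14,3.14]])
def ik(pos,R,q0s=None):
    best=None
    def fun(q):
        p,r=fk(K,q); return np.r_[(p-pos)*5,(R.inv()*r).as_rotvec()]
    for q0 in q0s or ([0,-.3,-.9,-.3,.3,0],[-.5,.3,-.2,1,0,0],[0.5,.3,0,.5,-.7,0],[-1,0,-.8,0,1,0],[1,0,-.8,0,-1,0]):
        s=least_squares(fun,np.clip(q0,LIM[:,0]+.01,LIM[:,1]-.01),bounds=(LIM[:,0],LIM[:,1]))
        if best is None or s.cost<best.cost: best=s
    e=fun(best.x); return best.x,np.linalg.norm(e[:3])/5,np.degrees(np.linalg.norm(e[3:]))
E
python3 - <<'E'
from kin import *
from h import Rdown,st
print(K.round(3)); print([ (fk(K,q)[0]-np.array(p)).round(3).tolist() for q,p in D])
s,p,r=st(); p2,r2=fk(K,s["joint_pos"]); print(p2-p,np.degrees((r.inv()*r2).magnitude()))
for name,b in (("w150",(.4347,.1071)),("w100",(.470,.132)),("n-139",(.441,.047)),("n-89",(.481,.029))):
  for z in (.215,.30):
    for psi in (-80,-50,-20,0,20,50,80):
      for pit in (-90,):
        u=np.array([np.cos(np.radians(psi)),np.sin(np.radians(psi))]); 
        q,ep,er=ik(np.array([b[0]-.011*u[0],b[1]-.011*u[1],z]),Rdown(psi+180,pit))
        if ep<.003 and er<1.5: print(name,z,psi,pit,q.round(2))
E
```

```text
[0.011 0.222 0.52  0.001 0.4   0.153 0.14  0.282 0.08 ]
[[0.0, 0.0, -0.001], [-0.0, 0.001, -0.0], [0.003, 0.0, 0.002], [-0.002, -0.0, -0.001], [-0.001, -0.001, -0.002], [-0.001, 0.0, -0.001], [0.001, -0.0, 0.002], [-0.0, 0.0, -0.0]]
[ 0.00117308 -0.00017107  0.00239488] 1.939780876968662e-14
w150 0.215 -80 -90 [ 0.66  0.95 -0.1   2.1  -1.09  3.14]
w150 0.215 50 -90 [-0.75  0.72 -0.88  1.54  1.5  -3.14]
w150 0.215 80 -90 [-0.63  0.81 -0.48  1.85  1.11 -3.14]
w150 0.3 -80 -90 [ 0.66  0.83 -0.08  2.23 -1.09  3.14]
w150 0.3 50 -90 [-0.75  0.51 -0.86  1.77  1.5  -3.14]
w150 0.3 80 -90 [-0.63  0.66 -0.46  2.01  1.11 -3.14]
w100 0.215 -80 -90 [ 0.65  1.    0.05  2.19 -1.09  3.14]
w100 0.215 80 -90 [-0.54  0.83 -0.41  1.89  1.21 -3.14]
w100 0.3 -80 -90 [ 0.65  0.89  0.06  2.31 -1.09  3.14]
w100 0.3 80 -90 [-0.54  0.69 -0.4   2.05  1.21 -3.14]
n-139 0.215 -80 -90 [ 0.55  0.9  -0.21  2.02 -1.19  3.14]
n-139 0.215 50 -90 [-0.87  0.73 -0.79  1.61  1.39 -3.14]
n-139 0.215 80 -90 [-0.73  0.84 -0.38  1.91  1.02 -3.14]
n-139 0.3 -80 -90 [ 0.55  0.77 -0.2   2.17 -1.19  3.14]
n-139 0.3 50 -90 [-0.87  0.54 -0.78  1.82  1.39 -3.14]
n-139 0.3 80 -90 [-0.73  0.7  -0.37  2.07  1.02 -3.14]
n-89 0.215 -80 -90 [ 0.49  0.93 -0.15  2.06 -1.26  3.14]
n-89 0.215 50 -90 [-0.82  0.76 -0.68  1.7   1.45 -3.14]
n-89 0.215 80 -90 [-0.7   0.89 -0.25  2.    1.04 -3.14]
n-89 0.3 -80 -90 [ 0.49  0.8  -0.14  2.2  -1.26  3.14]
n-89 0.3 50 -90 [-0.82  0.58 -0.66  1.89  1.45 -3.14]
n-89 0.3 80 -90 [-0.7   0.76 -0.24  2.14  1.04 -3.14]
```

```bash
python3 - <<'E'
from kin import *
from h import Rdown
S=([0,-.3,-.9,.5,.3,0],[-.5,.3,-.5,.7,.3,0],[0.5,.3,-.3,.5,-.7,0])
for name,b in (("w150",(.4347,.1071)),("n-139",(.441,.047)),("n-89",(.481,.029))):
  for pit in (-45,-55,-65,-75):
    for psi in (-40,-20,0,20,40,60):
      out=[]
      for z in (.22,.33):
        u=np.array([np.cos(np.radians(psi)),np.sin(np.radians(psi))])
        q,ep,er=ik(np.array([b[0]-.011*u[0],b[1]-.011*u[1],z]),Rdown(psi+180,pit),S)
        if ep<.003 and er<1.: out.append((z,q.round(2).tolist()))
      if len(out)==2: print(name,pit,psi,out[0][1],out[1][1])
print("pick")
for pos in ((.506,-.21,.025),(.457,-.158,.025),(.456,-.264,.025)):
  for pit in (20,30,40,50):
    for yaw in (160,180): print(pos,pit,yaw,[np.round(v,3) for v in ik(np.array(pos),Rdown(yaw,pit),[[-.5,.6,-.2,1.3,0,0]])])
E
```

```text
w150 -45 -40 [0.5, -0.11, -0.75, 0.58, -0.72, 1.07] [0.5, -0.19, -0.52, 0.89, -0.72, 1.07]
w150 -45 -20 [0.37, -0.32, -0.95, 0.29, -0.49, 0.56] [0.37, -0.41, -0.71, 0.63, -0.49, 0.56]
w150 -45 20 [-0.19, -0.48, -1.03, 0.33, 0.37, -0.41] [-0.19, -0.56, -0.78, 0.64, 0.37, -0.4]
w150 -45 40 [-0.4, -0.33, -0.92, 0.56, 0.68, -0.94] [-0.4, -0.4, -0.67, 0.88, 0.68, -0.94]
w150 -45 60 [-0.46, -0.09, -0.72, 0.89, 0.78, -1.49] [-0.46, -0.17, -0.49, 1.19, 0.78, -1.49]
w150 -55 -40 [0.59, -0.07, -0.84, 0.43, -0.9, 1.1] [0.59, -0.18, -0.62, 0.75, -0.9, 1.1]
w150 -55 40 [-0.51, -0.34, -1.03, 0.43, 0.87, -1.0] [-0.51, -0.45, -0.79, 0.76, 0.87, -0.99]
w150 -55 60 [-0.56, -0.03, -0.77, 0.89, 0.96, -1.64] [-0.56, -0.13, -0.56, 1.2, 0.96, -1.64]
w150 -65 -40 [0.66, -0.01, -0.93, 0.22, -1.09, 1.09] [0.66, -0.16, -0.73, 0.58, -1.09, 1.09]
w150 -65 60 [-0.64, 0.07, -0.81, 0.93, 1.12, -1.84] [-0.64, -0.06, -0.61, 1.25, 1.12, -1.84]
w150 -75 -40 [0.7, 0.08, -1.03, -0.08, -1.26, 1.01] [0.7, -0.13, -0.86, 0.28, -1.26, 0.99]
w150 -75 60 [-0.69, 0.25, -0.81, 1.07, 1.26, -2.15] [-0.69, 0.08, -0.65, 1.39, 1.26, -
[... 4367 characters left out ...]
array([-0.608,  0.79 ,  0.123,  1.413, -0.128, -0.226]), np.float64(0.0), np.float64(0.0)]
(0.456, -0.264, 0.025) 30 180 [array([-0.539,  0.753,  0.057,  1.334, -0.26 , -0.478]), np.float64(0.0), np.float64(0.0)]
(0.456, -0.264, 0.025) 40 160 [array([-0.593,  0.941,  0.324,  1.638, -0.156, -0.189]), np.float64(0.0), np.float64(0.0)]
(0.456, -0.264, 0.025) 40 180 [array([-0.509,  0.895,  0.238,  1.546, -0.319, -0.404]), np.float64(0.0), np.float64(0.0)]
(0.456, -0.264, 0.025) 50 160 [array([-0.582,  1.101,  0.537,  1.866, -0.178, -0.151]), np.float64(0.0), np.float64(0.0)]
(0.456, -0.264, 0.025) 50 180 [array([-0.485,  1.046,  0.426,  1.763, -0.365, -0.327]), np.float64(0.0), np.float64(0.0)]
```

```bash
python3 - <<'E'
from h import *
plan([((.50,-.13,.34),Rdown(175,-45)),((.508,-.212,.2),Rdown(160.8))])
E
```

```text
[0.2202, -0.1898, -0.0725, 0.0427, 0.0946, 0.0206] rows 3.6
[0.1765, -0.1621, 0.2194, 0.0155, 0.1243, 0.0374] rows 4.4
```

{"fn": "carry_out", "kwargs": {"increments": [[[0.22, -0.19, -0.0725, 0.0427, 0.0946, 0.0206], [0.22, -0.19, -0.0725, 0.0427, 0.0946, 0.0206], [0.22, -0.19, -0.0725, 0.0427, 0.0946, 0.0206], [0.22, -0.19, -0.0725, 0.0427, 0.0946, 0.0206], [0.22, -0.19, -0.0725, 0.0427, 0.0946, 0.0206]]]}}

```text
clock: 15.95
tcp_pos: [0.5005, -0.1295, 0.3396]
orientation: [0.381, 0.04, 0.923, -0.016]
wrist_force: [0.3, -0.3, -2.3]
finger_gap: 0.022
grip_force: 70.8
```

{"fn": "carry_out", "kwargs": {"increments": [[[0.1765, -0.162, 0.22, 0.0155, 0.1243, 0.0374], [0.1765, -0.162, 0.22, 0.0155, 0.1243, 0.0374], [0.1765, -0.162, 0.22, 0.0155, 0.1243, 0.0374], [0.1765, -0.162, 0.22, 0.0155, 0.1243, 0.0374], [0.1765, -0.162, 0.22, 0.0155, 0.1243, 0.0374]]]}}

```text
clock: 16.58
tcp_pos: [0.5083, -0.2121, 0.1972]
orientation: [-0.003, 0.168, 0.986, 0.002]
wrist_force: [-0.0, -0.4, -2.6]
finger_gap: 0.0219
grip_force: 70.8
```

```bash
python3 - <<'E'
from h import *
s,p,r=st(); print(s["clock"],p,r.as_matrix().round(3),s["joint_pos"].round(2),s["finger_gap"],s["grip_force"])
g=np.array([.508,-.212]); R=Rdown(160.8); z=Rdown(160.8,25).as_matrix()[:,2]
ax=np.array([*g,.011]); print("T",ax-.014*z)
plan([((*g,.10),R),((*g,.0245),R),((*g,.0245),R),((*g,.06),R),(ax-.05*z,Rdown(160.8,25)),(ax-.014*z,Rdown(160.8,25))])
E
```

```text
16.575 [ 0.50827975 -0.21211311  0.19718342] [[-0.944  0.331 -0.005]
 [ 0.331  0.944  0.004]
 [ 0.006  0.002 -1.   ]] [-0.54  0.29 -0.11  1.17  0.   -0.2 ] 0.021923497995375206 70.75723362882854
T [ 0.51358755 -0.21394579  0.02368831]
[-0.0005, -0.0004, 0.1944, 0.0003, -0.0009, -0.0003] rows 1.6
[-0.0001, -0.0, 0.151, 0.0, -0.0, -0.0] rows 1.2
[0.0, -0.0, -0.0, 0.0, -0.0, -0.0] rows 0.0
[0.0001, -0.0, -0.071, 0.0, -0.0, -0.0] rows 0.6
[-0.0423, -0.0, 0.0073, 0.0001, 0.0694, -0.0] rows 2.3
[-0.0, 0.0, 0.072, -0.0, 0.0, -0.0] rows 0.6
```

{"fn": "carry_out", "kwargs": {"increments": [[[0, 0, 0.1, 0, -0.0009, 0], [0, 0, 0.194, 0, -0.0009, 0], [0, 0, 0.194, 0, -0.0009, 0]]]}}

```text
clock: 16.95
tcp_pos: [0.5037, -0.2097, 0.0981]
orientation: [-0.002, 0.167, 0.986, 0.002]
wrist_force: [-1.6, 0.1, -1.5]
finger_gap: 0.022
grip_force: 70.8
```

{"fn": "carry_out", "kwargs": {"increments": [[[0, 0, 0.08, 0, 0, 0], [0, 0, 0.13, 0, 0, 0], [0, 0, 0.15, 0, 0, 0], [0, 0, 0.15, 0, 0, 0]]]}}

```text
clock: 17.45
tcp_pos: [0.5084, -0.2126, 0.0289]
orientation: [0.003, 0.167, 0.986, -0.001]
wrist_force: [-0.1, 0.4, -1.0]
finger_gap: 0.0223
grip_force: 70.8
```

{"fn": "carry_out", "kwargs": {"increments": [[[0, 0, 0, 0, 0, 0], [0, 0, 0, 0, 0, 0], [0, 0, 0, 0, 0, 0], [0, 0, 0, 0, 0, 0]]], "jaw": 0.4}}

```text
clock: 17.95
tcp_pos: [0.5084, -0.2125, 0.0286]
orientation: [0.003, 0.167, 0.986, -0.001]
wrist_force: [-0.5, -0.6, 0.2]
finger_gap: 0.0513
grip_force: 0.0
```

{"fn": "carry_out", "kwargs": {"increments": [[[0, 0, -0.18, 0, 0, 0], [0, 0, -0.18, 0, 0, 0], [0, 0, -0.18, 0, 0, 0], [0, 0, -0.18, 0, 0, 0], [0, 0, -0.18, 0, 0, 0]]]}}

```text
clock: 18.58
tcp_pos: [0.5068, -0.2116, 0.1167]
orientation: [0.001, 0.167, 0.986, -0.0]
wrist_force: [0.3, 0.1, 0.2]
finger_gap: 0.0512
grip_force: 0.0
```

```bash
python3 - <<'E'
from h import *
s,p,r=st(); print(s["clock"],p)
c=cam("wrist"); reamers(c["P"]); save(c,"w4.png")
E
```

```text
18.575 [ 0.50678751 -0.21164761  0.11666903]
3202 deg -18.5 mid [ 0.4425 -0.1545] len 0.1151 top 0.0158
1619 deg -0.9 mid [ 0.4337 -0.3136] len 0.2075 top 0.0085
2796 deg -21.0 mid [ 0.4414 -0.2595] len 0.1145 top 0.0157
4384 deg -19.7 mid [ 0.4868 -0.2059] len 0.1347 top 0.0227
1083 deg -83.4 mid [ 0.5918 -0.1178] len 0.077 top 0.0095
176 deg -47.5 mid [ 0.5914 -0.2027] len 0.0215 top 0.0104
141 deg 20.3 mid [ 0.5895 -0.2888] len 0.0233 top 0.0087
```

View pics/w4.png

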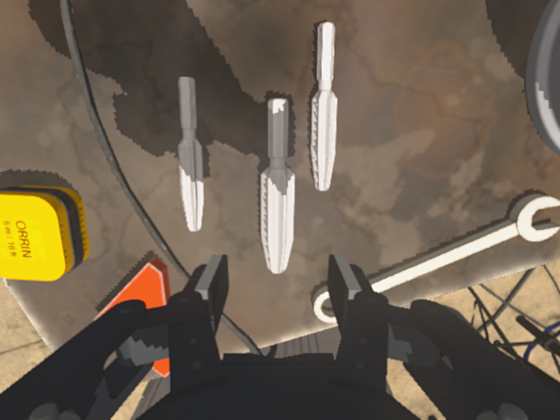

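The thick reamer rests unharmed where it lay, body at (277,215). I'll regrip it with the tool pitched 25°.

```bash
cat >> h.py <<'E'
def pick(mid,deg,off,h,c,pitch):
    a=np.radians(deg); ax=np.array([mid[0]+off*np.cos(a),mid[1]+off*np.sin(a),h]); R=Rdown(deg+180,pitch); z=R.as_matrix()[:,2]
    return ax,z,R
E
python3 - <<'E'
from h import *
ax,z,R=pick((.4868,-.2059),-19.7,.0245,.011,.014,25)
plan([(ax-.07*z,R),(ax-.0145*z,R),(ax-.0145*z+np.array([0,0,.2]),R)])
E
```

```text
[-0.0662, -0.0031, 0.0847, -0.0003, 0.0698, 0.0012] rows 2.3
[-0.0, 0.0, 0.111, 0.0, 0.0, -0.0] rows 0.9
[0.169, 0.0, -0.3625, 0.0, 0.0, -0.0] rows 3.2
```

{"fn": "carry_out", "kwargs": {"increments": [[[-0.066, -0.003, 0.085, 0, 0.07, 0.0012], [-0.066, -0.003, 0.085, 0, 0.07, 0.0012], [-0.066, -0.003, 0.085, 0, 0.07, 0.0012], [-0.066, -0.003, 0.085, 0, 0.07, 0.0012], [-0.066, -0.003, 0.085, 0, 0.07, 0.0012]]]}}

```text
clock: 19.25
tcp_pos: [0.5383, -0.2244, 0.0753]
orientation: [-0.213, 0.167, 0.962, 0.036]
wrist_force: [0.8, 1.1, -0.3]
finger_gap: 0.051
grip_force: 0.0
```

{"fn": "carry_out", "kwargs": {"increments": [[[0, 0, 0.06, 0, 0, 0], [0, 0, 0.095, 0, 0, 0], [0, 0, 0.11, 0, 0, 0], [0, 0, 0.11, 0, 0, 0], [0, 0, 0.11, 0, 0, 0]]]}}

```text
clock: 19.88
tcp_pos: [0.5174, -0.2173, 0.0271]
orientation: [-0.212, 0.167, 0.962, 0.035]
wrist_force: [0.2, -0.3, 0.1]
finger_gap: 0.0513
grip_force: 0.0
```

{"fn": "carry_out", "kwargs": {"increments": [[[0, 0, 0, 0, 0, 0], [0, 0, 0, 0, 0, 0], [0, 0, 0, 0, 0, 0], [0, 0, 0, 0, 0, 0], [0, 0, 0, 0, 0, 0]]], "jaw": 1, "squeeze": 80}}

```text
clock: 20.5
tcp_pos: [0.5175, -0.2172, 0.0269]
orientation: [-0.212, 0.167, 0.962, 0.036]
wrist_force: [1.6, 0.7, 6.3]
finger_gap: 0.0215
grip_force: 78.2
```

```bash
python3 - <<'E'
from h import *
s,p,r=st(); print(s["clock"],p,s["finger_gap"],s["wrist_force"])
E
```

```text
20.5 [ 0.51753948 -0.21719278  0.02691962] 0.02151492834450584 [1.56509354 0.66258851 6.33036942]
```

{"fn": "carry_out", "kwargs": {"increments": [[[0.05, 0, -0.11, 0, 0, 0], [0.1, 0, -0.22, 0, 0, 0], [0.169, 0, -0.3625, 0, 0, 0], [0.169, 0, -0.3625, 0, 0, 0], [0.169, 0, -0.3625, 0, 0, 0]]]}}

```text
clock: 21.12
tcp_pos: [0.5173, -0.2167, 0.2261]
orientation: [-0.212, 0.167, 0.962, 0.035]
wrist_force: [0.9, -0.8, -3.5]
finger_gap: 0.0211
grip_force: 78.9
```

```bash
cat >> h.py <<'E'
def held2(c):
    "axis of the held reamer in tool coords: fit line to shank surface points"
    s,p,r=st(); T=r.inv().apply((c["P"]-p).reshape(-1,3)); T=T[np.isfinite(T).all(1)]
    m=(abs(T[:,1])<.018)&(T[:,2]>-.03)&(T[:,2]<.09)&(T[:,0]>.012)&(T[:,0]<.13); Q=T[m]
    for lo in np.arange(.015,.11,.01):
        k=Q[(Q[:,0]>lo)&(Q[:,0]<lo+.01)]
        if len(k)>5: print(lo.round(3),len(k),"y",(k[:,1].min().round(4)+k[:,1].max().round(4))/2,np.ptp(k[:,1]).round(4),"ztop",np.percentile(k[:,2],5).round(4))
    print("end x",np.percentile(Q[:,0],99.5))
E
python3 - <<'E'
from h import *
from kin import ik,K
s,p,r=st(); print(s["clock"],p,s["finger_gap"])
c=cam("wrist"); held2(c)
psi=55;u=np.array([np.cos(np.radians(psi)),np.sin(np.radians(psi))])
b=np.array([.4347,.1071])-.0145*np.sin(np.radians(65))*u
W=[((.50,-.15,.30),Rdown(175,-10)),((.46,-.08,.34),Rdown(200,-40)),((.42,.02,.34),Rdown(228,-60)),((*b,.32),Rdown(235,-65)),((*b,.215),Rdown(235,-65))]
for w in W: print([np.round(v,3) for v in ik(np.array(w[0]),w[1],[[-.5,-.1,-.7,1,.5,-.8],[-.5,.3,-.2,1,0,0]])])
plan(W)
E
```

```text
21.125 [ 0.51728478 -0.21671389  0.22614331] 0.02107134494374772
0.015 1068 y -0.0004999999999999996 0.0256 ztop 0.0111
0.025 1026 y -0.0004499999999999999 0.0258 ztop 0.0159
0.035 772 y -0.00020000000000000052 0.0252 ztop 0.0203
0.045 488 y -0.00014999999999999996 0.0137 ztop 0.0309
0.055 516 y 0.00014999999999999996 0.0145 ztop 0.035
0.065 502 y 0.00014999999999999996 0.0147 ztop 0.0397
0.075 476 y 0.00039999999999999975 0.0142 ztop 0.0445
0.085 46 y 0.00014999999999999996 0.0101 ztop 0.0482
end x 0.0855246272240805
[array([-0.482,  0.065, -0.152,  1.192,  0.067, -0.389]), np.float64(0.0), np.float64(0.0)]
[array([-0.706, -0.295, -0.535,  0.938,  0.593, -0.934]), np.float64(0.0), np.float64(0.0)]
[array([-0.829, -0.152, -0.604,  1.283,  1.039, -1.76 ]), np.float64(0.0), np.float64(0.0)]
[array([-0.65 , -0.146, -0.706,  1.095,  1.133, -1.664]), np.float64(0.0), np.float64(0.0)]
[array([-0.65 , -0.008, -0.899,  0.765,  1.133, -1.664]), np.float64(0.0), np.float64(0.0)]
[0.1329, 0.1135, -0.1049, 0.005, -0.0966, -0.0411] rows 3.5
[0.0766, 0.1325, -0.0948, -0.0297, -0.0819, -0.0637] rows 3.6
[0.0052, 0.2153, -0.0043, -0.0598, -0.0545, -0.0503] rows 3.2
[-0.0269, 0.0915, 0.1265, -0.0173, -0.0139, -0.0089] rows 1.3
[0.1903, -0.0, 0.0887, 0.0, 0.0, -0.0] rows 1.7
```

{"fn": "carry_out", "kwargs": {"increments": [[[0.133, 0.1135, -0.105, 0.005, -0.0966, -0.041], [0.133, 0.1135, -0.105, 0.005, -0.0966, -0.041], [0.133, 0.1135, -0.105, 0.005, -0.0966, -0.041], [0.133, 0.1135, -0.105, 0.005, -0.0966, -0.041], [0.133, 0.1135, -0.105, 0.005, -0.0966, -0.041]]]}}

```text
clock: 21.8
tcp_pos: [0.4971, -0.1487, 0.299]
orientation: [0.085, 0.044, 0.995, -0.003]
wrist_force: [0.8, -0.8, -1.9]
finger_gap: 0.0214
grip_force: 79.1
```

{"fn": "carry_out", "kwargs": {"increments": [[[0.077, 0.1325, -0.095, -0.03, -0.082, -0.064], [0.077, 0.1325, -0.095, -0.03, -0.082, -0.064], [0.077, 0.1325, -0.095, -0.03, -0.082, -0.064], [0.077, 0.1325, -0.095, -0.03, -0.082, -0.064], [0.077, 0.1325, -0.095, -0.03, -0.082, -0.064]]]}}

```text
clock: 22.42
tcp_pos: [0.4587, -0.0808, 0.3388]
orientation: [0.335, -0.161, 0.926, 0.062]
wrist_force: [-0.5, 0.1, -2.5]
finger_gap: 0.0209
grip_force: 79.4
```

{"fn": "carry_out", "kwargs": {"increments": [[[0.005, 0.215, -0.004, -0.06, -0.0545, -0.05], [0.005, 0.215, -0.004, -0.06, -0.0545, -0.05], [0.005, 0.215, -0.004, -0.06, -0.0545, -0.05], [0.005, 0.215, -0.004, -0.06, -0.0545, -0.05], [0.005, 0.215, -0.004, -0.06, -0.0545, -0.05]]]}}

```text
clock: 23.05
tcp_pos: [0.4205, 0.0186, 0.34]
orientation: [0.455, -0.35, 0.792, 0.207]
wrist_force: [0.4, 0.6, -1.8]
finger_gap: 0.0213
grip_force: 79.6
```

{"fn": "carry_out", "kwargs": {"increments": [[[-0.027, 0.0915, 0.1265, -0.0173, -0.0139, -0.009], [-0.027, 0.0915, 0.1265, -0.0173, -0.0139, -0.009], [-0.027, 0.0915, 0.1265, -0.0173, -0.0139, -0.009], [-0.027, 0.0915, 0.1265, -0.0173, -0.0139, -0.009], [-0.027, 0.0915, 0.1265, -0.0173, -0.0139, -0.009]]]}}

```text
clock: 23.68
tcp_pos: [0.4271, 0.0957, 0.3222]
orientation: [0.477, -0.39, 0.748, 0.249]
wrist_force: [0.1, -0.6, -1.6]
finger_gap: 0.0214
grip_force: 79.7
```

```bash
python3 - <<'E'
from h import *
s,p,r=st(); print(s["clock"],p,r.as_matrix().round(3),s["joint_pos"].round(2),s["finger_gap"],s["grip_force"])
psi=55;u=np.array([np.cos(np.radians(psi)),np.sin(np.radians(psi))])
b=np.array([.4347,.1071])-.0145*np.sin(np.radians(65))*u; print(b)
R=Rdown(235,-65); plan([((*b,.255),R),((*b,.215),R)])
c=cam("top"); save(c,"t2.png"); cv2.imwrite("pics/t2c.png",cv2.resize(c["frame"][130:280,130:330],(800,600),interpolation=cv2.INTER_CUBIC))
P=c["P"]; Q=P[(np.hypot(P[...,0]-.435,P[...,1]-.107)<.04)&(P[...,2]>.335)&(P[...,2]<.37)]; print(len(Q),Q.mean(0) if len(Q) else "")
c=cam("side"); cv2.imwrite("pics/s2c.png",cv2.resize(c["frame"][50:250,140:340],(600,600),interpolation=cv2.INTER_CUBIC))
E
```

```text
23.675 [0.42714371 0.095653   0.32220552] [[-0.242 -0.82   0.519]
 [-0.345  0.573  0.743]
 [-0.907  0.    -0.422]] [-0.65 -0.14 -0.69  1.11  1.13 -1.67] 0.02138552237492781 79.73032472888008
[0.42716237 0.09633514]
[0.1214, 0.0007, 0.0577, 0.0002, 0.0002, 0.0] rows 1.1
[0.0725, 0.0, 0.0338, -0.0, -0.0, 0.0] rows 0.6
141 [0.42664092 0.09585121 0.34449203]
```

View pics/s2c.png

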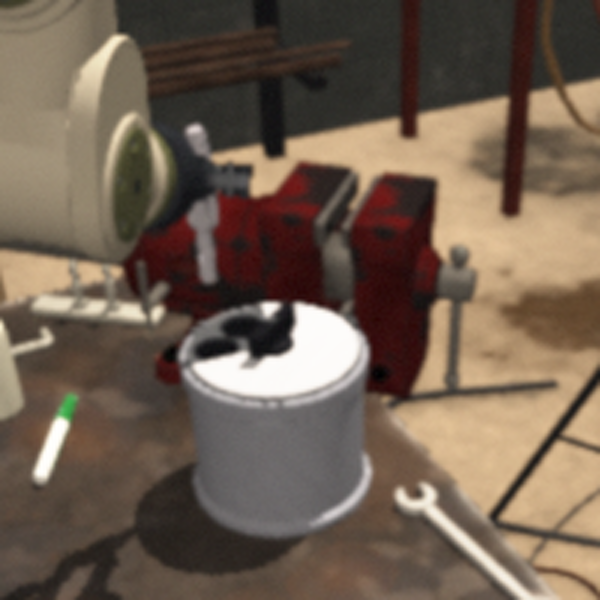

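The reamer hangs upright at (203,205) over the two open wide bores at (215,345) and (240,328). Lowering it now.

{"fn": "carry_out", "kwargs": {"increments": [[[0.04, 0.0007, 0.019, 0, 0, 0], [0.08, 0.0007, 0.038, 0, 0, 0], [0.1214, 0.0007, 0.0577, 0, 0, 0], [0.1214, 0.0007, 0.0577, 0, 0, 0]]]}}

```text
clock: 24.28
tcp_pos: [0.4262, 0.0971, 0.2536]
orientation: [0.476, -0.388, 0.748, 0.25]
wrist_force: [-0.4, 0.2, -1.6]
finger_gap: 0.0208
grip_force: 79.7
```

{"fn": "carry_out", "kwargs": {"increments": [[[0.024, 0, 0.011, 0, 0, 0], [0.048, 0, 0.022, 0, 0, 0], [0.0725, 0, 0.0338, 0, 0, 0], [0.0725, 0, 0.0338, 0, 0, 0]]]}}

```text
clock: 24.78
tcp_pos: [0.4269, 0.0969, 0.2149]
orientation: [0.477, -0.389, 0.748, 0.25]
wrist_force: [-0.4, 0.7, -2.1]
finger_gap: 0.0213
grip_force: 79.7
```

```bash
python3 - <<'E'
from h import *
s,p,r=st(); print(s["clock"],p,s["wrist_force"],s["finger_gap"])
c=cam("side"); cv2.imwrite("pics/s3c.png",cv2.resize(c["frame"][100:250,150:300],(600,600),interpolation=cv2.INTER_CUBIC))
E
```

```text
24.775 [0.42691598 0.09693343 0.21485418] [-0.41024272  0.72017138 -2.09757808] 0.021337449233543946
```

View pics/s3c.png

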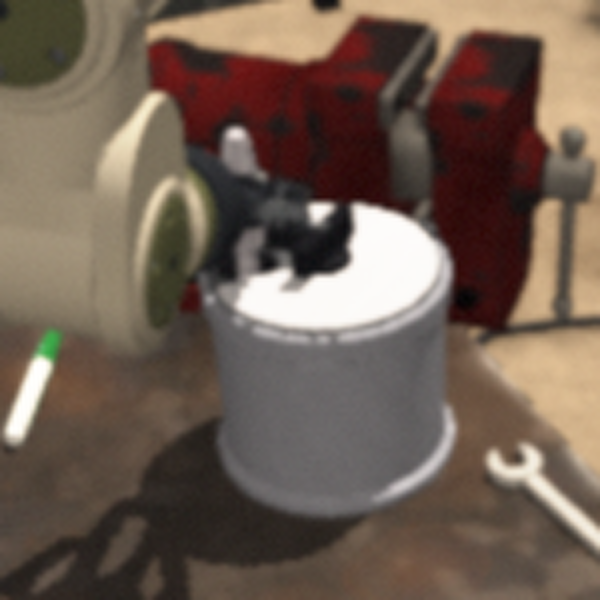

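The reamer is down inside the near bore and no contact force shows. Releasing and backing out.

{"fn": "carry_out", "kwargs": {"increments": [[[0, 0, 0, 0, 0, 0], [0, 0, 0, 0, 0, 0], [0, 0, 0, 0, 0, 0], [0, 0, 0, 0, 0, 0], [0, 0, 0, 0, 0, 0]]], "jaw": 0.4}}

```text
clock: 25.45
tcp_pos: [0.4267, 0.0972, 0.2145]
orientation: [0.477, -0.39, 0.747, 0.249]
wrist_force: [-0.4, 0.5, 0.2]
finger_gap: 0.0513
grip_force: 0.0
```

{"fn": "carry_out", "kwargs": {"increments": [[[0, 0, -0.08, 0, 0, 0], [0, 0, -0.16, 0, 0, 0], [0, 0, -0.2, 0, 0, 0], [-0.15, 0, -0.2, 0, 0, 0], [-0.25, 0, -0.2, 0, 0, 0]]]}}

```text
clock: 26.08
tcp_pos: [0.4059, 0.065, 0.3709]
orientation: [0.477, -0.387, 0.748, 0.25]
wrist_force: [0.7, -1.6, -0.0]
finger_gap: 0.0514
grip_force: 0.0
```

```bash
python3 - <<'E'
from h import *
from kin import ik
s,p,r=st(); print(s["clock"],p,s["wrist_force"],s["finger_gap"])
c=cam("top"); reamers(c["P"]); cv2.imwrite("pics/t3c.png",cv2.resize(c["frame"][165:265,165:265],(600,600),interpolation=cv2.INTER_CUBIC))
C=(.480,.0815)
W=[((.43,.02,.36),Rdown(222,-30)),((*C,.28),Rdown(216,0)),((*C,.181),Rdown(216,0))]
for w in W: print([np.round(v,3) for v in ik(np.array(w[0]),w[1],[[-.5,-.1,-.7,1,.5,-.8],[0,.2,-.3,1,0,0]])])
plan(W)
E
```

```text
26.075 [0.40591791 0.06499684 0.37094909] [ 0.74686789 -1.58038902 -0.00320748] 0.0514490387754386
91 deg -90.0 mid [ 0.5924 -0.1595] len 0.0999 top 0.0132
200 deg -18.2 mid [ 0.4426 -0.155 ] len 0.1153 top 0.0179
203 deg -20.8 mid [ 0.4414 -0.2593] len 0.1113 top 0.0181
[array([-0.467, -0.226, -0.35 ,  1.24 ,  0.485, -1.149]), np.float64(0.0), np.float64(0.0)]
[array([ 0.003,  0.135, -0.108,  1.328,  0.   , -0.625]), np.float64(0.0), np.float64(0.0)]
[array([ 0.003,  0.175, -0.313,  1.083,  0.   , -0.625]), np.float64(0.0), np.float64(0.0)]
[0.0551, -0.0904, -0.0304, 0.0264, 0.0978, 0.0256] rows 3.5
[-0.0556, 0.0246, 0.2169, 0.0043, 0.0833, 0.0163] rows 2.9
[-0.0, -0.0001, 0.198, 0.0, -0.0, -0.0] rows 1.6
```

View pics/t3c.png

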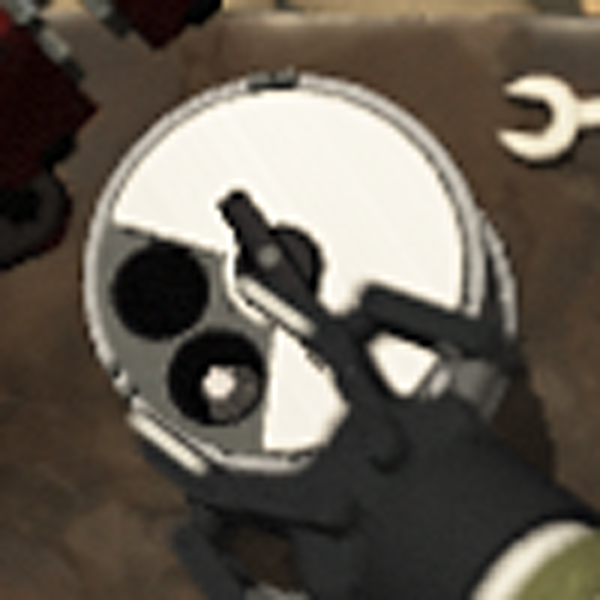

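The tip shows at (220,383), below deck in the near wide bore. Turning the lid 120° ccw to the narrow pair.

{"fn": "carry_out", "kwargs": {"increments": [[[0.055, -0.09, -0.03, 0.0264, 0.0978, 0.0256], [0.055, -0.09, -0.03, 0.0264, 0.0978, 0.0256], [0.055, -0.09, -0.03, 0.0264, 0.0978, 0.0256], [0.055, -0.09, -0.03, 0.0264, 0.0978, 0.0256], [0.055, -0.09, -0.03, 0.0264, 0.0978, 0.0256]]]}}

```text
clock: 26.75
tcp_pos: [0.4278, 0.0207, 0.3521]
orientation: [0.239, -0.348, 0.902, 0.095]
wrist_force: [-0.4, -0.3, -0.3]
finger_gap: 0.0511
grip_force: 0.0
```

{"fn": "carry_out", "kwargs": {"increments": [[[-0.0556, 0.0246, 0.217, 0.0043, 0.0833, 0.0163], [-0.0556, 0.0246, 0.217, 0.0043, 0.0833, 0.0163], [-0.0556, 0.0246, 0.217, 0.0043, 0.0833, 0.0163], [-0.0556, 0.0246, 0.217, 0.0043, 0.0833, 0.0163], [-0.0556, 0.0246, 0.217, 0.0043, 0.0833, 0.0163]]]}}

```text
clock: 27.38
tcp_pos: [0.4763, 0.0807, 0.27]
orientation: [-0.004, -0.31, 0.951, 0.004]
wrist_force: [-0.7, 0.1, 0.9]
finger_gap: 0.0512
grip_force: 0.0
```

```bash
python3 - <<'E'
from h import *
s,p,r=st(); M=r.as_matrix(); print(s["clock"],p,np.degrees(np.arctan2(M[1,0],M[0,0])),M[:,2])
plan([((.48,.0815,.181),Rdown(216,0))])
E
```

```text
27.375 [0.47626118 0.08074473 0.26999173] -143.91827777424663 [-0.0100348   0.0042629  -0.99994056]
[-0.0079, -0.0048, 0.1779, 0.0015, -0.0009, 0.0002] rows 1.4
```

{"fn": "carry_out", "kwargs": {"increments": [[[0, 0, 0.05, 0, 0, 0], [0, 0, 0.05, 0, 0, 0], [0, 0, 0.05, 0, 0, 0], [0, 0, 0.05, 0, 0, 0]]]}}

```text
clock: 27.88
tcp_pos: [0.4768, 0.0809, 0.2472]
orientation: [-0.003, -0.309, 0.951, 0.002]
wrist_force: [0.9, 0.2, 0.8]
finger_gap: 0.0515
grip_force: 0.0
```

```bash
python3 - <<'E'
from h import *
s,p,r=st(); M=r.as_matrix(); print(s["clock"],p,np.degrees(np.arctan2(M[1,0],M[0,0])),M[:,2])
plan([((.48,.0815,.181),Rdown(216,0))])
E
```

```text
27.875 [0.4768302  0.08087315 0.24724702] -143.95545742761527 [-0.00666226  0.00237345 -0.99997499]
[-0.0064, -0.0035, 0.1325, 0.0009, -0.0006, 0.0001] rows 1.1
```

{"fn": "carry_out", "kwargs": {"increments": [[[-0.006, -0.0035, 0.06, 0.0009, -0.0006, 0], [-0.006, -0.0035, 0.11, 0.0009, -0.0006, 0], [-0.006, -0.0035, 0.132, 0.0009, -0.0006, 0], [-0.006, -0.0035, 0.132, 0.0009, -0.0006, 0]]]}}

```text
clock: 28.38
tcp_pos: [0.4792, 0.0818, 0.1798]
orientation: [-0.002, -0.31, 0.951, 0.0]
wrist_force: [-0.4, -0.5, -0.0]
finger_gap: 0.0513
grip_force: 0.0
```

{"fn": "carry_out", "kwargs": {"increments": [[[0, 0, 0, 0, 0, 0], [0, 0, 0, 0, 0, 0], [0, 0, 0, 0, 0, 0], [0, 0, 0, 0, 0, 0], [0, 0, 0, 0, 0, 0]]], "jaw": 1, "squeeze": 50}}

```text
clock: 29.0
tcp_pos: [0.48, 0.0819, 0.181]
orientation: [-0.0, -0.31, 0.951, 0.0]
wrist_force: [-0.6, 0.5, 5.3]
finger_gap: 0.0129
grip_force: 49.9
```

{"fn": "carry_out", "kwargs": {"increments": [[[0, 0, 0, 0, 0, -0.028], [0, 0, 0, 0, 0, -0.056], [0, 0, 0, 0, 0, -0.084], [0, 0, 0, 0, 0, -0.111], [0, 0, 0, 0, 0, -0.111]]]}}

```text
clock: 29.62
tcp_pos: [0.4802, 0.0818, 0.181]
orientation: [-0.0, -0.617, 0.787, 0.0]
wrist_force: [-0.9, 0.1, 5.7]
finger_gap: 0.0126
grip_force: 49.8
```

{"fn": "carry_out", "kwargs": {"increments": [[[0, 0, 0, 0, 0, -0.028], [0, 0, 0, 0, 0, -0.056], [0, 0, 0, 0, 0, -0.084], [0, 0, 0, 0, 0, -0.111], [0, 0, 0, 0, 0, -0.111]]]}}

```text
clock: 30.25
tcp_pos: [0.4804, 0.0818, 0.181]
orientation: [0.0, 0.848, -0.53, 0.0]
wrist_force: [-1.4, 0.4, 5.5]
finger_gap: 0.0132
grip_force: 49.8
```

{"fn": "carry_out", "kwargs": {"increments": [[[0, 0, 0, 0, 0, -0.028], [0, 0, 0, 0, 0, -0.056], [0, 0, 0, 0, 0, -0.084], [0, 0, 0, 0, 0, -0.111], [0, 0, 0, 0, 0, -0.111]]]}}

```text
clock: 30.88
tcp_pos: [0.4805, 0.0819, 0.181]
orientation: [-0.0, 0.978, -0.208, 0.0]
wrist_force: [0.5, 0.9, 5.6]
finger_gap: 0.0129
grip_force: 49.8
```

{"fn": "carry_out", "kwargs": {"increments": [[[0, 0, 0, 0, 0, 0], [0, 0, 0, 0, 0, 0], [0, 0, 0, 0, 0, 0]]], "jaw": 0.4}}

```text
clock: 31.25
tcp_pos: [0.4791, 0.0817, 0.1796]
orientation: [0.001, 0.978, -0.208, -0.002]
wrist_force: [-0.1, -0.4, 0.1]
finger_gap: 0.0513
grip_force: 0.0
```

{"fn": "carry_out", "kwargs": {"increments": [[[0, 0, -0.1, 0, 0, 0], [0, 0, -0.2, 0, 0, 0], [0, 0, -0.3, 0, 0, 0.03], [0, 0, -0.3, 0, 0, 0.06], [0, 0, -0.3, 0, 0, 0.06]]]}}

```text
clock: 31.88
tcp_pos: [0.4799, 0.0818, 0.3301]
orientation: [0.001, 0.922, -0.387, -0.001]
wrist_force: [0.0, 0.3, -0.4]
finger_gap: 0.0512
grip_force: 0.0
```

```bash
python3 - <<'E'
from h import *
s,p,r=st(); M=r.as_matrix(); yaw=np.degrees(np.arctan2(M[1,0],M[0,0])); print(s["clock"],p,yaw,s["joint_pos"].round(2),s["qvel"].round(2))
plan([((.478,.04,.32),Rdown(yaw-50)),((.475,-.07,.28),Rdown(yaw-100)),((.478,-.19,.22),Rdown(yaw-150)),((.478,-.265,.16),Rdown(159))])
E
```

```text
31.875 [0.47994219 0.08181506 0.33012136] -45.533826217534056 [ 0.    0.13  0.01  1.45 -0.   -2.34] [ 0.    0.01 -0.03 -0.01 -0.   -0.05]
[0.057, 0.0613, 0.0203, 0.0004, 0.0001, 0.1389] rows 4.7
[0.2196, -0.0152, 0.08, -0.0001, 0.0, 0.1389] rows 4.7
[0.1308, -0.2013, 0.12, 0.0, -0.0, 0.1389] rows 4.7
[-0.0402, -0.1445, 0.1199, 0.0, -0.0, 0.0152] rows 1.5
```

{"fn": "carry_out", "kwargs": {"increments": [[[0.057, 0.061, 0.02, 0, 0, 0.139], [0.057, 0.061, 0.02, 0, 0, 0.139], [0.057, 0.061, 0.02, 0, 0, 0.139], [0.057, 0.061, 0.02, 0, 0, 0.139], [0.057, 0.061, 0.02, 0, 0, 0.139]]]}}

```text
clock: 32.5
tcp_pos: [0.4773, 0.0401, 0.3186]
orientation: [-0.002, -0.671, 0.741, 0.002]
wrist_force: [-0.3, 0.1, 0.1]
finger_gap: 0.0512
grip_force: 0.0
```

{"fn": "carry_out", "kwargs": {"increments": [[[0.22, -0.015, 0.08, 0, 0, 0.139], [0.22, -0.015, 0.08, 0, 0, 0.139], [0.22, -0.015, 0.08, 0, 0, 0.139], [0.22, -0.015, 0.08, 0, 0, 0.139], [0.22, -0.015, 0.08, 0, 0, 0.139]]]}}

```text
clock: 33.12
tcp_pos: [0.4736, -0.0702, 0.2786]
orientation: [-0.003, -0.294, 0.956, 0.001]
wrist_force: [0.0, 0.1, -0.0]
finger_gap: 0.0514
grip_force: 0.0
```

{"fn": "carry_out", "kwargs": {"increments": [[[0.131, -0.201, 0.12, 0, 0, 0.139], [0.131, -0.201, 0.12, 0, 0, 0.139], [0.131, -0.201, 0.12, 0, 0, 0.139], [0.131, -0.201, 0.12, 0, 0, 0.139], [0.131, -0.201, 0.12, 0, 0, 0.139]]]}}

```text
clock: 33.75
tcp_pos: [0.4757, -0.19, 0.2184]
orientation: [-0.003, 0.138, 0.99, 0.0]
wrist_force: [0.4, 0.0, -0.3]
finger_gap: 0.051
grip_force: 0.0
```

{"fn": "carry_out", "kwargs": {"increments": [[[-0.04, -0.1445, 0.12, 0, 0, 0.015], [-0.04, -0.1445, 0.12, 0, 0, 0.015], [-0.04, -0.1445, 0.12, 0, 0, 0.015], [-0.04, -0.1445, 0.12, 0, 0, 0.015], [-0.04, -0.1445, 0.12, 0, 0, 0.015]]]}}

```text
clock: 34.38
tcp_pos: [0.4765, -0.2643, 0.1608]
orientation: [-0.001, 0.183, 0.983, -0.001]
wrist_force: [0.8, 0.2, -0.8]
finger_gap: 0.0512
grip_force: 0.0
```

```bash
python3 - <<'E'
from h import *
s,p,r=st(); print(s["clock"],p,r.as_matrix().round(3))
c=cam("wrist"); reamers(c["P"])
c=cam("top"); P=c["P"]; print("top"); reamers(P)
x,y=.480,.0815; d=np.hypot(P[...,0]-x,P[...,1]-y); a=np.degrees(np.arctan2(P[...,1]-y,P[...,0]-x))
m=(d<.045)&(P[...,2]>.172)&(P[...,2]<.2); q=P[m][:,:2]; w,v=np.linalg.eigh(np.cov((q-q.mean(0)).T)); print("bar deg",np.degrees(np.arctan2(v[1,1],v[0,1])))
# bore centres: dark pixels mapped onto the deck plane
K,W=c["K"],c["W"]; g=c["frame"].max(-1); vv,uu=np.nonzero(g<60)
dd=cv2.undistortPoints(np.stack([uu,vv],-1).reshape(-1,1,2).astype(float),K,np.array([c["k1"],0,0,0,0.])).reshape(-1,2)
ray=np.c_[dd,np.ones(len(dd))]@W[:3,:3].T; o=W[:3,3]; X=o+ray*((.150-o[2])/ray[:,2:])
M=np.zeros(g.shape,np.uint8); rr=np.hypot(X[:,0]-x,X[:,1]-y); k=(rr<.072)&(rr>.034); M[vv[k],uu[k]]=1
L=np.zeros((*g.shape,2)); L[vv,uu]=X[:,:2]
n,l,ss,ce=cv2.connectedComponentsWithStats(M)
for i in range(1,n):
    if ss[i,4]>15: q=L[l==i]; ctr=(q.max(0)+q.min(0))/2; print("bore",q.mean(0).round(4),ctr.round(4),np.ptp(q,axis=0).round(4),np.degrees(np.arctan2(ctr[1]-y,ctr[0]-x)))
E
```

```text
34.375 [ 0.4764939  -0.2643338   0.16075612] [[-0.933  0.359 -0.002]
 [ 0.359  0.933 -0.001]
 [ 0.002 -0.001 -1.   ]]
1126 deg 68.5 mid [ 0.344  -0.1692] len 0.0483 top 0.02
2216 deg -18.6 mid [ 0.4423 -0.1551] len 0.115 top 0.0158
1374 deg 3.7 mid [ 0.4657 -0.3088] len 0.2703 top 0.0086
1970 deg -20.9 mid [ 0.4411 -0.2605] len 0.1143 top 0.0158
1182 deg -88.2 mid [ 0.5922 -0.1433] len 0.1269 top 0.0099
top
128 deg -88.3 mid [ 0.5917 -0.147 ] len 0.1308 top 0.0135
bar deg 155.99154952979197
bore [0.4806 0.0296] [0.4809 0.0291] [0.0282 0.0281] -88.96116835136027
bore [0.4401 0.0472] [0.4402 0.0473] [0.0279 0.0281] -139.3579417381876
```

```bash
python3 - <<'E'
from h import *
ax,z,R=pick((.4411,-.2603),-20.9,.0175,.008,.016,20)
plan([(ax-.07*z,R),(ax-.016*z,R)])
ax,z,R=pick((.4423,-.1550),-18.6,.0175,.008,.016,20); print(ax)
E
```

```text
[-0.0138, -0.0173, 0.1742, -0.0002, 0.0554, -0.0005] rows 1.9
[-0.0, 0.0, 0.108, 0.0, -0.0, 0.0] rows 0.9
[ 0.45888595 -0.16058179  0.008     ]
```

{"fn": "carry_out", "kwargs": {"increments": [[[-0.014, -0.0173, 0.174, 0, 0.0554, 0], [-0.014, -0.0173, 0.174, 0, 0.0554, 0], [-0.014, -0.0173, 0.174, 0, 0.0554, 0], [-0.014, -0.0173, 0.174, 0, 0.0554, 0], [-0.014, -0.0173, 0.174, 0, 0.0554, 0]]]}}

```text
clock: 35.1
tcp_pos: [0.4802, -0.2761, 0.0772]
orientation: [-0.168, 0.181, 0.969, 0.03]
wrist_force: [-1.1, -0.3, 0.5]
finger_gap: 0.0512
grip_force: 0.0
```

{"fn": "carry_out", "kwargs": {"increments": [[[0, 0, 0.06, 0, 0, 0], [0, 0, 0.095, 0, 0, 0], [0, 0, 0.107, 0, 0, 0], [0, 0, 0.107, 0, 0, 0], [0, 0, 0.107, 0, 0, 0]]]}}

```text
clock: 35.72
tcp_pos: [0.463, -0.2697, 0.0245]
orientation: [-0.17, 0.181, 0.968, 0.031]
wrist_force: [0.7, 0.2, 0.7]
finger_gap: 0.0509
grip_force: 0.0
```

{"fn": "carry_out", "kwargs": {"increments": [[[0, 0, 0, 0, 0, 0], [0, 0, 0, 0, 0, 0], [0, 0, 0, 0, 0, 0], [0, 0, 0, 0, 0, 0], [0, 0, 0, 0, 0, 0]]], "jaw": 1, "squeeze": 70}}

```text
clock: 36.35
tcp_pos: [0.4626, -0.2693, 0.0232]
orientation: [-0.171, 0.181, 0.968, 0.031]
wrist_force: [1.3, 0.4, 5.0]
finger_gap: 0.0137
grip_force: 68.4
```

{"fn": "carry_out", "kwargs": {"increments": [[[0.034, 0, -0.094, 0, 0, 0], [0.075, 0, -0.2, 0, 0, 0], [0.137, 0, -0.376, 0, 0, 0], [0.137, 0, -0.376, 0, 0, 0], [0.137, 0, -0.376, 0, 0, 0]]]}}

```text
clock: 36.98
tcp_pos: [0.4636, -0.2697, 0.2249]
orientation: [-0.169, 0.181, 0.968, 0.03]
wrist_force: [-1.1, -0.5, -2.0]
finger_gap: 0.0138
grip_force: 68.8
```

```bash
python3 - <<'E'
from h import *
from kin import ik
s,p,r=st(); print(s["clock"],p,s["finger_gap"],s["grip_force"],s["qvel"].round(2))
c=cam("wrist"); held2(c)
psi=50;pit=-70;u=np.array([np.cos(np.radians(psi)),np.sin(np.radians(psi))])
for pit in (-68,-70):
  b=np.array([.4809,.0291])-.016*.94*u
  W=[((.47,-.19,.30),Rdown(178,-12)),((.44,-.14,.34),Rdown(202,-42)),((.43,-.06,.34),Rdown(225,-62)),((*b,.30),Rdown(230,pit)),((*b,.215),Rdown(230,pit))]
  for w in W: print([np.round(v,3) for v in ik(np.array(w[0]),w[1],[[-.5,-.1,-.7,1,.5,-.8],[-.5,.3,-.2,1,0,0]])])
  plan(W)
E
```

```text
36.975 [ 0.46356648 -0.26969013  0.22490229] 0.01384863644965481 68.81479511037469 [-0.    0.04 -0.07 -0.05  0.    0.  ]
0.015 739 y -0.0005999999999999998 0.0178 ztop 0.0122
0.025 544 y -0.0005999999999999998 0.0178 ztop 0.0159
0.035 415 y -0.0005 0.0116 ztop 0.0225
0.045 453 y -0.0002999999999999999 0.0111 ztop 0.0258
0.055 436 y -0.0002999999999999999 0.0112 ztop 0.0295
0.065 292 y -0.0002499999999999998 0.0112 ztop 0.0331
end x 0.07169931949864018
[array([-0.606,  0.019, -0.207,  1.168,  0.113, -0.561]), np.float64(0.0), np.float64(0.0)]
[array([-0.91 , -0.22 , -0.485,  1.065,  0.699, -1.206]), np.float64(0.0), np.float64(0.0)]
[array([-0.982, -0.003, -0.51 ,  1.415,  1.047, -1.971]), np.float64(0.0), np.float64(0.0)]
[array([-0.77 ,  0.02 , -0.653,  1.074,  1.18 , -1.761]), np.float64(0.0), np.float64(0.0)]
[array([-0.77 ,  0.137, -0.788,  0.822,  1.18 , -1.761]), np.float64(0.0), np.float64(0.0)]
[0.0942, 0.1526, -0.1301, 0.0035, -0.0881, -0.0538] rows 3.5
[0.0454, 0.0978, -0.0914, -0.0306, -0.0821, -0.06] rows 3.6
[-0.0308, 0.1559, 0.0276, -0.0507, -0.0548, -0.0395] rows 2.8
[
[... 168 characters left out ...]
), np.float64(0.0), np.float64(0.0)]
[array([-0.91 , -0.22 , -0.485,  1.065,  0.699, -1.206]), np.float64(0.0), np.float64(0.0)]
[array([-0.982, -0.003, -0.51 ,  1.415,  1.047, -1.971]), np.float64(0.0), np.float64(0.0)]
[array([-0.78 ,  0.043, -0.66 ,  1.09 ,  1.213, -1.808]), np.float64(0.0), np.float64(0.0)]
[array([-0.78 ,  0.164, -0.79 ,  0.838,  1.213, -1.808]), np.float64(0.0), np.float64(0.0)]
[0.0942, 0.1526, -0.1301, 0.0035, -0.0881, -0.0538] rows 3.5
[0.0454, 0.0978, -0.0914, -0.0306, -0.0821, -0.06] rows 3.6
[-0.0308, 0.1559, 0.0276, -0.0507, -0.0548, -0.0395] rows 2.8
[-0.0082, 0.0514, 0.1859, -0.0127, -0.0222, -0.0057] rows 1.5
[0.1598, -0.0001, 0.0582, 0.0, 0.0, -0.0] rows 1.4
```

{"fn": "carry_out", "kwargs": {"increments": [[[0.094, 0.1526, -0.13, 0.0035, -0.0881, -0.0538], [0.094, 0.1526, -0.13, 0.0035, -0.0881, -0.0538], [0.094, 0.1526, -0.13, 0.0035, -0.0881, -0.0538], [0.094, 0.1526, -0.13, 0.0035, -0.0881, -0.0538], [0.094, 0.1526, -0.13, 0.0035, -0.0881, -0.0538]]]}}

```text
clock: 37.65
tcp_pos: [0.4678, -0.1888, 0.2981]
orientation: [0.102, 0.018, 0.995, -0.001]
wrist_force: [-0.1, -0.3, -1.1]
finger_gap: 0.0139
grip_force: 68.9
```

{"fn": "carry_out", "kwargs": {"increments": [[[0.0454, 0.098, -0.0914, -0.0306, -0.0821, -0.06], [0.0454, 0.098, -0.0914, -0.0306, -0.0821, -0.06], [0.0454, 0.098, -0.0914, -0.0306, -0.0821, -0.06], [0.0454, 0.098, -0.0914, -0.0306, -0.0821, -0.06], [0.0454, 0.098, -0.0914, -0.0306, -0.0821, -0.06]]]}}

```text
clock: 38.28
tcp_pos: [0.4391, -0.1408, 0.3377]
orientation: [0.349, -0.175, 0.918, 0.071]
wrist_force: [0.1, 0.5, -2.1]
finger_gap: 0.0139
grip_force: 69.0
```

{"fn": "carry_out", "kwargs": {"increments": [[[-0.0308, 0.156, 0.0276, -0.0507, -0.0548, -0.0395], [-0.0308, 0.156, 0.0276, -0.0507, -0.0548, -0.0395], [-0.0308, 0.156, 0.0276, -0.0507, -0.0548, -0.0395], [-0.0308, 0.156, 0.0276, -0.0507, -0.0548, -0.0395], [-0.0308, 0.156, 0.0276, -0.0507, -0.0548, -0.0395]]]}}

```text
clock: 38.9
tcp_pos: [0.4303, -0.0603, 0.339]
orientation: [0.474, -0.327, 0.793, 0.2]
wrist_force: [-1.1, -0.4, -0.9]
finger_gap: 0.0138
grip_force: 69.1
```

{"fn": "carry_out", "kwargs": {"increments": [[[-0.008, 0.0514, 0.186, -0.0127, -0.0222, -0.0057], [-0.008, 0.0514, 0.186, -0.0127, -0.0222, -0.0057], [-0.008, 0.0514, 0.186, -0.0127, -0.0222, -0.0057], [-0.008, 0.0514, 0.186, -0.0127, -0.0222, -0.0057], [-0.008, 0.0514, 0.186, -0.0127, -0.0222, -0.0057]]]}}

```text
clock: 39.52
tcp_pos: [0.4711, 0.0173, 0.301]
orientation: [0.52, -0.346, 0.743, 0.242]
wrist_force: [-0.5, 1.0, -1.3]
finger_gap: 0.0135
grip_force: 69.1
```

```bash
cat >> h.py <<'E'
def shank_at(c,n=.078,c0=.014):
    "world points near the held reamer's lower half, as the camera sees them, mean xy per height"
    s,p,r=st(); a=p+r.as_matrix()[:,2]*c0; P=c["P"].reshape(-1,3); P=P[np.isfinite(P).all(1)]
    for lo in (-.08,-.07,-.06,-.05,-.04,-.03,-.02,.02,.03):
        k=P[(np.hypot(P[:,0]-a[0],P[:,1]-a[1])<.018)&(P[:,2]>a[2]+lo)&(P[:,2]<a[2]+lo+.01)]
        if len(k)>3: print(lo,len(k),k.mean(0).round(4))
E
python3 - <<'E'
from h import *
s,p,r=st(); print(s["clock"],p,r.as_matrix().round(3),s["joint_pos"].round(2),s["finger_gap"],s["grip_force"],s["qvel"].round(2))
psi=50;u=np.array([np.cos(np.radians(psi)),np.sin(np.radians(psi))])
b=np.array([.4809,.0291])-.014*u
R=Rdown(230,-70); plan([((*b,.245),R),((*b,.208),R)])
c=cam("side"); shank_at(c); c=cam("top"); shank_at(c)
E
```

```text
39.525 [0.47110528 0.01726065 0.30103047] [[-0.221 -0.766  0.604]
 [-0.262  0.643  0.719]
 [-0.939  0.001 -0.343]] [-0.78  0.04 -0.64  1.1   1.21 -1.8 ] 0.01353680548259202 69.0985843911767 [-0.01  0.   -0.   -0.01  0.   -0.  ]
[0.1043, 0.0002, 0.041, -0.0, -0.0001, -0.0001] rows 0.9
[0.0696, -0.0, 0.0253, -0.0, -0.0, -0.0] rows 0.6
-0.08 11 [0.4797 0.0279 0.2235]
-0.07 16 [0.4792 0.0266 0.2319]
-0.06 18 [0.4795 0.0262 0.2416]
-0.05 17 [0.4792 0.0264 0.2514]
-0.04 7 [0.4802 0.0252 0.2596]
0.02 24 [0.4794 0.0263 0.3214]
0.03 21 [0.4799 0.0273 0.3311]
-0.07 4 [0.4782 0.024  0.23  ]
-0.05 4 [0.4782 0.0239 0.2496]
-0.02 5 [0.4775 0.0234 0.2803]
0.02 13 [0.4788 0.0264 0.3211]
0.03 15 [0.481  0.0265 0.3315]
```

{"fn": "carry_out", "kwargs": {"increments": [[[0.04, 0, 0.016, 0, 0, 0], [0.08, 0, 0.032, 0, 0, 0], [0.104, 0, 0.041, 0, 0, 0], [0.104, 0, 0.041, 0, 0, 0]]]}}

```text
clock: 40.12
tcp_pos: [0.4716, 0.0187, 0.2439]
orientation: [0.519, -0.345, 0.743, 0.243]
wrist_force: [0.4, 0.7, -1.1]
finger_gap: 0.0138
grip_force: 69.1
```

{"fn": "carry_out", "kwargs": {"increments": [[[0.023, 0, 0.008, 0, 0, 0], [0.046, 0, 0.017, 0, 0, 0], [0.07, 0, 0.025, 0, 0, 0], [0.07, 0, 0.025, 0, 0, 0], [0.07, 0, 0.025, 0, 0, 0]]]}}

```text
clock: 40.75
tcp_pos: [0.4717, 0.0189, 0.2071]
orientation: [0.52, -0.346, 0.743, 0.243]
wrist_force: [-0.2, -0.2, -1.0]
finger_gap: 0.0138
grip_force: 69.1
```

```bash
python3 - <<'E'
from h import *
s,p,r=st(); print(s["clock"],p,s["wrist_force"],s["finger_gap"])
c=cam("side"); shank_at(c); cv2.imwrite("pics/s4c.png",cv2.resize(c["frame"][100:250,150:300],(600,600),interpolation=cv2.INTER_CUBIC))
E
```

```text
40.75 [0.4716657  0.01892175 0.20713509] [-0.17785941 -0.15086369 -1.04164587] 0.013804607257913416
-0.07 6 [0.4894 0.0355 0.1395]
-0.06 33 [0.4859 0.025  0.1483]
0.02 22 [0.4803 0.0282 0.2274]
0.03 19 [0.4807 0.029  0.2378]
```

View pics/s4c.png

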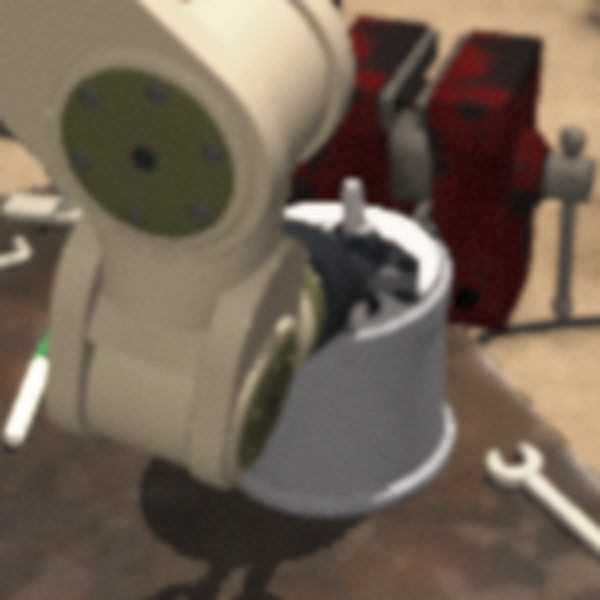

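The slim reamer stands upright with its tip at (352,195), no force shows, and its shank end is below deck level. Releasing.

{"fn": "carry_out", "kwargs": {"increments": [[[0, 0, 0, 0, 0, 0], [0, 0, 0, 0, 0, 0], [0, 0, 0, 0, 0, 0], [0, 0, 0, 0, 0, 0], [0, 0, 0, 0, 0, 0]]], "jaw": 0.4}}

```text
clock: 41.42
tcp_pos: [0.4716, 0.019, 0.207]
orientation: [0.519, -0.346, 0.743, 0.243]
wrist_force: [-0.1, 0.6, -0.3]
finger_gap: 0.0513
grip_force: 0.0
```

{"fn": "carry_out", "kwargs": {"increments": [[[0, 0, -0.08, 0, 0, 0], [0, 0, -0.16, 0, 0, 0], [0, 0, -0.2, 0, 0, 0], [-0.12, 0, -0.2, 0, 0, 0], [-0.2, 0, -0.2, 0, 0, 0]]]}}

```text
clock: 42.05
tcp_pos: [0.4339, -0.0275, 0.3364]
orientation: [0.52, -0.345, 0.743, 0.243]
wrist_force: [0.3, -0.8, -0.2]
finger_gap: 0.0512
grip_force: 0.0
```

{"fn": "carry_out", "kwargs": {"increments": [[[0, 0, 0, 0, 0, 0], [0, 0, 0, 0, 0, 0], [0, 0, 0, 0, 0, 0]]]}}

```text
clock: 42.42
tcp_pos: [0.4331, -0.0269, 0.3343]
orientation: [0.519, -0.345, 0.743, 0.244]
wrist_force: [-0.1, -0.1, 0.5]
finger_gap: 0.0511
grip_force: 0.0
```

```bash
python3 - <<'E'
from h import *
from kin import ik
s,p,r=st(); print(s["clock"],p,s["finger_gap"],s["joint_pos"].round(2),s["qvel"].round(2))
c=cam("top"); reamers(c["P"]); cv2.imwrite("pics/t4c.png",cv2.resize(c["frame"][165:265,165:265],(600,600),interpolation=cv2.INTER_CUBIC))
W=[((.43,-.06,.34),Rdown(215,-45)),((.46,-.13,.28),Rdown(190,-15)),((.475,-.165,.16),Rdown(161.4,0))]
for w in W: print([np.round(v,3) for v in ik(np.array(w[0]),w[1],[[-.5,-.1,-.7,1,.5,-.8],[-.5,.3,-.2,1,0,0]])])
plan(W)
E
```

```text
42.425 [ 0.4330991  -0.02685813  0.33428605] 0.05108823536646727 [-0.95  0.11 -0.53  1.52  1.14 -2.21] [-0.  0.  0.  0.  0.  0.]
86 deg -84.7 mid [ 0.593  -0.1358] len 0.0811 top 0.0143
148 deg -17.9 mid [ 0.4603 -0.1606] len 0.0758 top 0.0187
[array([-0.833, -0.228, -0.509,  1.164,  0.777, -1.392]), np.float64(0.0), np.float64(0.0)]
[array([-0.547, -0.058, -0.342,  1.088,  0.172, -0.704]), np.float64(0.0), np.float64(0.0)]
[array([-0.494,  0.219, -0.313,  1.039, -0.   , -0.169]), np.float64(0.0), np.float64(0.0)]
[0.0079, -0.0377, -0.0553, 0.0357, 0.069, 0.022] rows 2.7
[0.1069, -0.1491, 0.0627, 0.0352, 0.082, 0.0608] rows 3.6
[0.0453, -0.074, 0.2364, 0.0104, 0.0408, 0.079] rows 3.0
```

View pics/t4c.png

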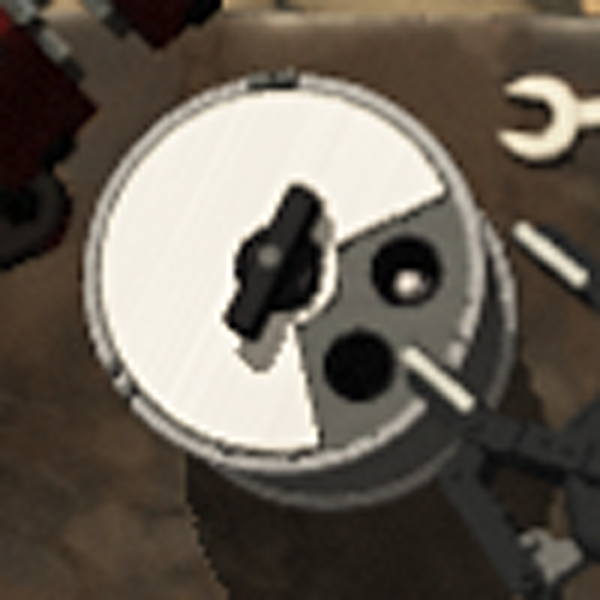

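The slim reamer is seated, tip at (408,283), and the free narrow bore is at (360,367). Now the last slim reamer.

{"fn": "carry_out", "kwargs": {"increments": [[[0.008, -0.0377, -0.055, 0.0357, 0.069, 0.022], [0.008, -0.0377, -0.055, 0.0357, 0.069, 0.022], [0.008, -0.0377, -0.055, 0.0357, 0.069, 0.022], [0.008, -0.0377, -0.055, 0.0357, 0.069, 0.022], [0.008, -0.0377, -0.055, 0.0357, 0.069, 0.022]]]}}

```text
clock: 43.1
tcp_pos: [0.4298, -0.0592, 0.3396]
orientation: [0.365, -0.279, 0.88, 0.116]
wrist_force: [-0.3, 0.1, -0.2]
finger_gap: 0.0515
grip_force: 0.0
```

{"fn": "carry_out", "kwargs": {"increments": [[[0.107, -0.149, 0.063, 0.0352, 0.082, 0.061], [0.107, -0.149, 0.063, 0.0352, 0.082, 0.061], [0.107, -0.149, 0.063, 0.0352, 0.082, 0.061], [0.107, -0.149, 0.063, 0.0352, 0.082, 0.061], [0.107, -0.149, 0.063, 0.0352, 0.082, 0.061]]]}}

```text
clock: 43.72
tcp_pos: [0.4606, -0.1293, 0.2782]
orientation: [0.128, -0.088, 0.988, 0.013]
wrist_force: [-0.7, 0.4, 0.0]
finger_gap: 0.051
grip_force: 0.0
```

{"fn": "carry_out", "kwargs": {"increments": [[[0.045, -0.074, 0.236, 0.0104, 0.041, 0.079], [0.045, -0.074, 0.236, 0.0104, 0.041, 0.079], [0.045, -0.074, 0.236, 0.0104, 0.041, 0.079], [0.045, -0.074, 0.236, 0.0104, 0.041, 0.079], [0.045, -0.074, 0.236, 0.0104, 0.041, 0.079]]]}}

```text
clock: 44.35
tcp_pos: [0.4751, -0.1653, 0.1606]
orientation: [0.0, 0.161, 0.987, 0.0]
wrist_force: [0.4, -0.1, -0.3]
finger_gap: 0.0518
grip_force: 0.0
```

{"fn": "carry_out", "kwargs": {"increments": [[[0, 0, 0, 0, 0, 0], [0, 0, 0, 0, 0, 0]]]}}

```text
clock: 44.6
tcp_pos: [0.4755, -0.1651, 0.1619]
orientation: [0.001, 0.162, 0.987, -0.001]
wrist_force: [-1.3, 0.8, 0.1]
finger_gap: 0.0513
grip_force: 0.0
```

```bash
python3 - <<'E'
from h import *
s,p,r=st(); print(s["clock"],p,r.as_matrix().round(3))
c=cam("wrist"); reamers(c["P"])
ax,z,R=pick((.4423,-.1550),-18.6,.0175,.008,.016,20)
plan([(ax-.07*z,R),(ax-.016*z,R)])
E
```

```text
44.6 [ 0.47545671 -0.16505915  0.16193965] [[-0.948  0.319  0.002]
 [ 0.319  0.948 -0.002]
 [-0.002 -0.001 -1.   ]]
1472 deg -89.2 mid [ 0.3412 -0.1603] len 0.0565 top 0.02
1042 deg -0.4 mid [ 0.4331 -0.3136] len 0.2061 top 0.0084
1937 deg -18.1 mid [ 0.4431 -0.1543] len 0.1142 top 0.0157
227 deg -81.9 mid [ 0.5885 -0.0911] len 0.0233 top 0.0095
436 deg 83.8 mid [ 0.5933 -0.1789] len 0.0616 top 0.0104
[-0.0131, -0.002, 0.1762, -0.0002, 0.0559, -0.0] rows 1.9
[0.0, 0.0, 0.108, 0.0, 0.0, -0.0] rows 0.9
```

{"fn": "carry_out", "kwargs": {"increments": [[[-0.0131, -0.001, 0.176, 0, 0.0559, 0], [-0.0131, -0.001, 0.176, 0, 0.0559, 0], [-0.0131, -0.001, 0.176, 0, 0.0559, 0], [-0.0131, -0.001, 0.176, 0, 0.0559, 0], [-0.0131, -0.001, 0.176, 0, 0.0559, 0]]]}}

```text
clock: 45.28
tcp_pos: [0.4824, -0.168, 0.0767]
orientation: [-0.169, 0.16, 0.972, 0.027]
wrist_force: [0.4, -0.5, -0.1]
finger_gap: 0.0514
grip_force: 0.0
```

{"fn": "carry_out", "kwargs": {"increments": [[[0, 0, 0.06, 0, 0, 0], [0, 0, 0.095, 0, 0, 0], [0, 0, 0.107, 0, 0, 0], [0, 0, 0.107, 0, 0, 0], [0, 0, 0.107, 0, 0, 0]]]}}

```text
clock: 45.9
tcp_pos: [0.4652, -0.1624, 0.0244]
orientation: [-0.171, 0.16, 0.972, 0.027]
wrist_force: [0.9, 0.6, -1.1]
finger_gap: 0.0515
grip_force: 0.0
```

{"fn": "carry_out", "kwargs": {"increments": [[[0, 0, 0, 0, 0, 0], [0, 0, 0, 0, 0, 0], [0, 0, 0, 0, 0, 0], [0, 0, 0, 0, 0, 0], [0, 0, 0, 0, 0, 0]]], "jaw": 1}}

```text
clock: 46.52
tcp_pos: [0.4647, -0.162, 0.0233]
orientation: [-0.172, 0.16, 0.972, 0.028]
wrist_force: [0.8, 0.4, 5.7]
finger_gap: 0.0136
grip_force: 68.3
```

{"fn": "carry_out", "kwargs": {"increments": [[[0.034, 0, -0.094, 0, 0, 0], [0.075, 0, -0.2, 0, 0, 0], [0.137, 0, -0.376, 0, 0, 0], [0.137, 0, -0.376, 0, 0, 0], [0.137, 0, -0.376, 0, 0, 0]]]}}

```text
clock: 47.15
tcp_pos: [0.4658, -0.1623, 0.2249]
orientation: [-0.17, 0.16, 0.972, 0.027]
wrist_force: [0.3, 0.3, -3.4]
finger_gap: 0.0137
grip_force: 68.8
```

```bash
python3 - <<'E'
from h import *
from kin import ik
s,p,r=st(); print(s["clock"],p,s["finger_gap"],s["grip_force"],s["qvel"].round(2))
c=cam("wrist"); held2(c)
psi=52;pit=-70;u=np.array([np.cos(np.radians(psi)),np.sin(np.radians(psi))])
b=np.array([.4402,.0473])-.014*u
W=[((.46,-.14,.30),Rdown(178,-12)),((.43,-.10,.34),Rdown(204,-42)),((.41,-.03,.34),Rdown(227,-62)),((*b,.30),Rdown(232,pit)),((*b,.245),Rdown(232,pit)),((*b,.208),Rdown(232,pit))]
for w in W: print([np.round(v,3) for v in ik(np.array(w[0]),w[1],[[-.5,-.1,-.7,1,.5,-.8],[-.5,.3,-.2,1,0,0]])])
plan(W)
E
```

```text
47.15 [ 0.46584442 -0.16233268  0.22492299] 0.013667063273447695 68.81703067570925 [-0.    0.04 -0.07 -0.05  0.   -0.  ]
0.015 744 y -0.0005000000000000004 0.0178 ztop 0.0124
0.025 544 y -0.0005500000000000001 0.0177 ztop 0.0161
0.035 420 y -0.0002499999999999998 0.0111 ztop 0.0231
0.045 450 y -0.00019999999999999966 0.0112 ztop 0.0259
0.055 433 y -0.00019999999999999966 0.0112 ztop 0.03
0.065 295 y -0.00019999999999999966 0.0113 ztop 0.0333
end x 0.07165284815597453
[array([-0.52 , -0.038, -0.263,  1.16 ,  0.097, -0.477]), np.float64(0.0), np.float64(0.0)]
[array([-0.86 , -0.279, -0.526,  1.07 ,  0.696, -1.187]), np.float64(0.0), np.float64(0.0)]
[array([-0.976, -0.042, -0.555,  1.456,  1.037, -2.025]), np.float64(0.0), np.float64(0.0)]
[array([-0.825,  0.034, -0.694,  1.258,  1.188, -2.015]), np.float64(0.0), np.float64(0.0)]
[array([-0.825,  0.112, -0.781,  1.094,  1.188, -2.015]), np.float64(0.0), np.float64(0.0)]
[array([-0.825,  0.176, -0.832,  0.978,  1.188, -2.015]), np.float64(0.0), np.float64(0.0)]
[0.075, 0.0381, -0.1365, 0.003, -0.0883, -0.0467] rows 3.4
[0.0447, 0.0779, -0.0913, -0.0332, -0.0819, -0.0651] rows 3.7
[-0.0151, 0.1442, 0.0136, -0.0506, -0.0548, -0.0395] rows 2.8
[0.0114, 0.0588, 0.1492, -0.0127, -0.0222, -0.0057] rows 1.3
[0.1033, -0.0, 0.0376, 0.0, 0.0, 0.0] rows 0.9
[0.0696, -0.0, 0.0253, 0.0, 0.0, 0.0] rows 0.6
```

{"fn": "carry_out", "kwargs": {"increments": [[[0.075, 0.038, -0.1365, 0.003, -0.0883, -0.0467], [0.075, 0.038, -0.1365, 0.003, -0.0883, -0.0467], [0.075, 0.038, -0.1365, 0.003, -0.0883, -0.0467], [0.075, 0.038, -0.1365, 0.003, -0.0883, -0.0467], [0.075, 0.038, -0.1365, 0.003, -0.0883, -0.0467]]]}}

```text
clock: 47.82
tcp_pos: [0.4577, -0.1392, 0.2981]
orientation: [0.102, 0.018, 0.995, -0.001]
wrist_force: [0.0, -0.1, -0.4]
finger_gap: 0.0138
grip_force: 68.8
```

{"fn": "carry_out", "kwargs": {"increments": [[[0.0447, 0.078, -0.0913, -0.0332, -0.0819, -0.0651], [0.0447, 0.078, -0.0913, -0.0332, -0.0819, -0.0651], [0.0447, 0.078, -0.0913, -0.0332, -0.0819, -0.0651], [0.0447, 0.078, -0.0913, -0.0332, -0.0819, -0.0651], [0.0447, 0.078, -0.0913, -0.0332, -0.0819, -0.0651]]]}}

```text
clock: 48.45
tcp_pos: [0.429, -0.101, 0.3377]
orientation: [0.348, -0.191, 0.915, 0.077]
wrist_force: [0.4, -0.5, -1.1]
finger_gap: 0.0134
grip_force: 68.9
```

{"fn": "carry_out", "kwargs": {"increments": [[[-0.015, 0.144, 0.0136, -0.0506, -0.0548, -0.0395], [-0.015, 0.144, 0.0136, -0.0506, -0.0548, -0.0395], [-0.015, 0.144, 0.0136, -0.0506, -0.0548, -0.0395], [-0.015, 0.144, 0.0136, -0.0506, -0.0548, -0.0395], [-0.015, 0.144, 0.0136, -0.0506, -0.0548, -0.0395]]]}}

```text
clock: 49.08
tcp_pos: [0.4101, -0.0306, 0.3389]
orientation: [0.47, -0.34, 0.787, 0.208]
wrist_force: [0.5, -0.0, -1.2]
finger_gap: 0.014
grip_force: 69.0
```

{"fn": "carry_out", "kwargs": {"increments": [[[0.0114, 0.059, 0.149, -0.0127, -0.0222, -0.0057], [0.0114, 0.059, 0.149, -0.0127, -0.0222, -0.0057], [0.0114, 0.059, 0.149, -0.0127, -0.0222, -0.0057], [0.0114, 0.059, 0.149, -0.0127, -0.0222, -0.0057], [0.0114, 0.059, 0.149, -0.0127, -0.0222, -0.0057]]]}}

```text
clock: 49.7
tcp_pos: [0.4314, 0.0356, 0.301]
orientation: [0.515, -0.359, 0.737, 0.251]
wrist_force: [-0.4, 0.6, 0.5]
finger_gap: 0.014
grip_force: 69.0
```

```bash
python3 - <<'E'
from h import *
s,p,r=st(); print(s["clock"],p,s["finger_gap"],s["qvel"].round(2))
psi=52;u=np.array([np.cos(np.radians(psi)),np.sin(np.radians(psi))])
b=np.array([.4402,.0473])-.014*u
R=Rdown(232,-70); plan([((*b,.245),R),((*b,.208),R)])
c=cam("side"); shank_at(c)
E
```

```text
49.7 [0.43137881 0.03564619 0.30099521] 0.014049673582552342 [-0.    0.   -0.01 -0.    0.   -0.  ]
[0.1048, 0.0005, 0.0396, -0.0001, -0.0002, 0.0001] rows 0.9
[0.0695, 0.0, 0.0253, -0.0, 0.0, -0.0] rows 0.6
-0.08 10 [0.4389 0.0469 0.2224]
-0.07 18 [0.4397 0.0458 0.2306]
-0.06 16 [0.4389 0.0452 0.2408]
-0.05 16 [0.4394 0.0449 0.2511]
-0.04 10 [0.4398 0.0448 0.2598]
0.02 24 [0.4402 0.0455 0.3203]
0.03 23 [0.4399 0.0459 0.3307]
```

{"fn": "carry_out", "kwargs": {"increments": [[[0.04, 0, 0.016, 0, 0, 0], [0.08, 0, 0.031, 0, 0, 0], [0.105, 0, 0.039, 0, 0, 0], [0.105, 0, 0.039, 0, 0, 0]]]}}

```text
clock: 50.25
tcp_pos: [0.4311, 0.0365, 0.2439]
orientation: [0.515, -0.358, 0.737, 0.252]
wrist_force: [-0.2, -0.1, -1.1]
finger_gap: 0.0134
grip_force: 69.0
```

{"fn": "carry_out", "kwargs": {"increments": [[[0.023, 0, 0.008, 0, 0, 0], [0.046, 0, 0.017, 0, 0, 0], [0.07, 0, 0.025, 0, 0, 0], [0.07, 0, 0.025, 0, 0, 0], [0.07, 0, 0.025, 0, 0, 0]]]}}

```text
clock: 50.88
tcp_pos: [0.4311, 0.0365, 0.2071]
orientation: [0.515, -0.359, 0.736, 0.252]
wrist_force: [-1.2, -0.2, -0.4]
finger_gap: 0.0136
grip_force: 69.0
```

```bash
python3 - <<'E'
from h import *
s,p,r=st(); print(s["clock"],p,s["wrist_force"],s["finger_gap"])
c=cam("side"); shank_at(c)
E
```

```text
50.875 [0.43106736 0.03651424 0.20706174] [-1.24029619 -0.18309221 -0.39006911] 0.013583671985336283
-0.07 7 [0.4492 0.0556 0.1382]
-0.06 36 [0.4436 0.0433 0.1485]
0.02 18 [0.4395 0.0449 0.2273]
0.03 4 [0.4425 0.0437 0.2342]
```

{"fn": "carry_out", "kwargs": {"increments": [[[0, 0, 0, 0, 0, 0], [0, 0, 0, 0, 0, 0], [0, 0, 0, 0, 0, 0], [0, 0, 0, 0, 0, 0], [0, 0, 0, 0, 0, 0]]], "jaw": 0.4}}

```text
clock: 51.55
tcp_pos: [0.431, 0.0366, 0.207]
orientation: [0.515, -0.359, 0.736, 0.252]
wrist_force: [0.6, 0.0, -0.4]
finger_gap: 0.0516
grip_force: 0.0
```

{"fn": "carry_out", "kwargs": {"increments": [[[0, 0, -0.08, 0, 0, 0], [0, 0, -0.16, 0, 0, 0], [0, 0, -0.2, 0, 0, 0], [-0.12, 0, -0.2, 0, 0, 0], [-0.24, 0, -0.2, 0, 0, 0]]]}}

```text
clock: 52.18
tcp_pos: [0.3991, -0.006, 0.3549]
orientation: [0.516, -0.357, 0.737, 0.253]
wrist_force: [1.8, -2.5, -0.3]
finger_gap: 0.0514
grip_force: 0.0
```

{"fn": "carry_out", "kwargs": {"increments": [[[0, 0, 0, 0, 0, 0], [0, 0, 0, 0, 0, 0], [0, 0, 0, 0, 0, 0]]]}}

```text
clock: 52.55
tcp_pos: [0.3984, -0.0053, 0.353]
orientation: [0.515, -0.358, 0.737, 0.253]
wrist_force: [0.6, -0.1, 0.8]
finger_gap: 0.0514
grip_force: 0.0
```

```bash
python3 - <<'E'
from h import *
from kin import ik
s,p,r=st(); print(s["clock"],p,s["finger_gap"],s["joint_pos"].round(2),s["qvel"].round(2))
c=cam("top"); reamers(c["P"]); cv2.imwrite("pics/t5c.png",cv2.resize(c["frame"][165:265,165:265],(600,600),interpolation=cv2.INTER_CUBIC))
C=(.480,.0818)
# bar at 156 deg
W=[((.42,-.02,.36),Rdown(210,-35)),((.46,.05,.33),Rdown(180,-5)),((*C,.25),Rdown(156,0))]
for w in W: print([np.round(v,3) for v in ik(np.array(w[0]),w[1],[[-.5,-.1,-.7,1,.5,-.8],[-.5,.3,-.2,1,0,0]])])
plan(W)
E
```

```text
52.55 [ 0.39839056 -0.005265    0.35297156] 0.05142953274389757 [-0.99  0.07 -0.56  1.67  1.1  -2.35] [-0.    0.01  0.    0.    0.    0.  ]
89 deg -83.7 mid [ 0.5918 -0.1249] len 0.0864 top 0.0135
[array([-0.618, -0.321, -0.451,  1.157,  0.549, -1.061]), np.float64(0.0), np.float64(0.0)]
[array([-0.069,  0.013, -0.12 ,  1.35 ,  0.006, -0.069]), np.float64(0.0), np.float64(0.0)]
[array([ 0.004,  0.142, -0.175,  1.254,  0.   ,  0.423]), np.float64(0.0), np.float64(0.0)]
[-0.0146, -0.0521, -0.0016, 0.0496, 0.096, 0.0372] rows 3.8
[-0.0796, 0.0813, 0.129, 0.0288, 0.0814, 0.0792] rows 3.9
[-0.026, 0.0636, 0.1629, 0.0029, 0.0137, 0.0666] rows 2.3
```

View pics/t5c.png

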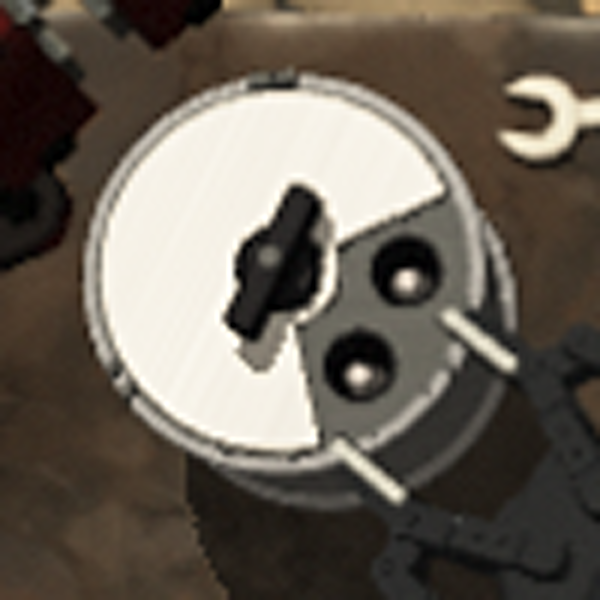

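Both slim reamers are seated, tips at (408,283) and (360,373). Now shutting the lid with a 120° ccw turn.

{"fn": "carry_out", "kwargs": {"increments": [[[-0.0146, -0.052, -0.0016, 0.0496, 0.096, 0.0372], [-0.0146, -0.052, -0.0016, 0.0496, 0.096, 0.0372], [-0.0146, -0.052, -0.0016, 0.0496, 0.096, 0.0372], [-0.0146, -0.052, -0.0016, 0.0496, 0.096, 0.0372], [-0.0146, -0.052, -0.0016, 0.0496, 0.096, 0.0372]]]}}

```text
clock: 53.22
tcp_pos: [0.4201, -0.0205, 0.3611]
orientation: [0.29, -0.246, 0.922, 0.075]
wrist_force: [-0.3, 0.0, -1.3]
finger_gap: 0.0514
grip_force: 0.0
```

{"fn": "carry_out", "kwargs": {"increments": [[[-0.0796, 0.081, 0.129, 0.0288, 0.0814, 0.0792], [-0.0796, 0.081, 0.129, 0.0288, 0.0814, 0.0792], [-0.0796, 0.081, 0.129, 0.0288, 0.0814, 0.0792], [-0.0796, 0.081, 0.129, 0.0288, 0.0814, 0.0792], [-0.0796, 0.081, 0.129, 0.0288, 0.0814, 0.0792]]]}}

```text
clock: 53.85
tcp_pos: [0.4606, 0.0506, 0.3291]
orientation: [0.041, 0.0, 0.999, -0.001]
wrist_force: [-0.5, -0.1, -0.4]
finger_gap: 0.0513
grip_force: 0.0
```

{"fn": "carry_out", "kwargs": {"increments": [[[-0.026, 0.0636, 0.163, 0.0029, 0.0137, 0.0666], [-0.026, 0.0636, 0.163, 0.0029, 0.0137, 0.0666], [-0.026, 0.0636, 0.163, 0.0029, 0.0137, 0.0666], [-0.026, 0.0636, 0.163, 0.0029, 0.0137, 0.0666], [-0.026, 0.0636, 0.163, 0.0029, 0.0137, 0.0666]]]}}

```text
clock: 54.48
tcp_pos: [0.4803, 0.0813, 0.2504]
orientation: [0.0, 0.207, 0.978, -0.001]
wrist_force: [0.2, -0.5, 0.4]
finger_gap: 0.0512
grip_force: 0.0
```

```bash
python3 - <<'E'
from h import *
s,p,r=st(); M=r.as_matrix(); print(s["clock"],p,np.degrees(np.arctan2(M[1,0],M[0,0])),M[:,2],s["qvel"].round(2))
plan([((.48,.0818,.181),Rdown(156,0))])
E
```

```text
54.475 [0.48025706 0.08127961 0.25035041] 156.0535191623714 [ 4.64045078e-04 -1.84568278e-03 -9.99998189e-01] [-0.   -0.01  0.    0.   -0.    0.  ]
[0.0011, 0.001, 0.1387, -0.0002, 0.0002, 0.0001] rows 1.1
```

{"fn": "carry_out", "kwargs": {"increments": [[[0, 0.001, 0.07, 0, 0, 0], [0, 0.001, 0.12, 0, 0, 0], [0, 0.001, 0.139, 0, 0, 0], [0, 0.001, 0.139, 0, 0, 0]]]}}

```text
clock: 54.98
tcp_pos: [0.4805, 0.0818, 0.1814]
orientation: [0.001, 0.208, 0.978, -0.001]
wrist_force: [0.1, 0.5, 0.6]
finger_gap: 0.0512
grip_force: 0.0
```

{"fn": "carry_out", "kwargs": {"increments": [[[0, 0, 0, 0, 0, 0], [0, 0, 0, 0, 0, 0], [0, 0, 0, 0, 0, 0], [0, 0, 0, 0, 0, 0], [0, 0, 0, 0, 0, 0]]], "jaw": 1, "squeeze": 50}}

```text
clock: 55.6
tcp_pos: [0.4812, 0.0816, 0.1825]
orientation: [0.002, 0.208, 0.978, -0.001]
wrist_force: [-2.0, -1.3, 6.1]
finger_gap: 0.013
grip_force: 50.5
```

{"fn": "carry_out", "kwargs": {"increments": [[[0, 0, 0, 0, 0, -0.028], [0, 0, 0, 0, 0, -0.056], [0, 0, 0, 0, 0, -0.084], [0, 0, 0, 0, 0, -0.111], [0, 0, 0, 0, 0, -0.111]]]}}

```text
clock: 56.22
tcp_pos: [0.4813, 0.0824, 0.1825]
orientation: [0.002, -0.14, 0.99, -0.001]
wrist_force: [-0.9, 0.2, 6.3]
finger_gap: 0.0128
grip_force: 50.5
```

{"fn": "carry_out", "kwargs": {"increments": [[[0, 0, 0, 0, 0, -0.028], [0, 0, 0, 0, 0, -0.056], [0, 0, 0, 0, 0, -0.084], [0, 0, 0, 0, 0, -0.111], [0, 0, 0, 0, 0, -0.111]]]}}

```text
clock: 56.85
tcp_pos: [0.4808, 0.083, 0.1824]
orientation: [0.001, -0.47, 0.883, -0.0]
wrist_force: [-2.2, 3.3, 6.9]
finger_gap: 0.0128
grip_force: 50.7
```

{"fn": "carry_out", "kwargs": {"increments": [[[0, 0, 0, 0, 0, -0.028], [0, 0, 0, 0, 0, -0.056], [0, 0, 0, 0, 0, -0.084], [0, 0, 0, 0, 0, -0.111], [0, 0, 0, 0, 0, -0.111]]]}}

```text
clock: 57.48
tcp_pos: [0.4801, 0.0832, 0.1824]
orientation: [-0.001, 0.744, -0.669, 0.0]
wrist_force: [-3.7, 4.3, 8.7]
finger_gap: 0.0132
grip_force: 50.9
```

{"fn": "carry_out", "kwargs": {"increments": [[[0, 0, 0, 0, 0, 0], [0, 0, 0, 0, 0, 0], [0, 0, 0, 0, 0, 0]]], "jaw": 0.4}}

```text
clock: 57.85
tcp_pos: [0.4807, 0.0818, 0.1811]
orientation: [0.0, 0.743, -0.67, 0.001]
wrist_force: [-0.1, 0.2, 0.1]
finger_gap: 0.0515
grip_force: 0.0
```

{"fn": "carry_out", "kwargs": {"increments": [[[0, 0, -0.1, 0, 0, 0], [0, 0, -0.2, 0, 0, 0], [0, 0, -0.3, 0, 0, 0], [0, 0, -0.4, 0, 0, 0], [0, 0, -0.4, 0, 0, 0]]]}}

```text
clock: 58.48
tcp_pos: [0.482, 0.0822, 0.3854]
orientation: [-0.002, 0.743, -0.67, 0.004]
wrist_force: [0.5, 0.2, -0.1]
finger_gap: 0.0511
grip_force: 0.0
```

{"fn": "carry_out", "kwargs": {"increments": [[[0, 0, 0, 0, 0, 0], [0, 0, 0, 0, 0, 0], [0, 0, 0, 0, 0, 0]]]}}

```text
clock: 58.85
tcp_pos: [0.48, 0.0822, 0.3801]
orientation: [0.001, 0.743, -0.67, 0.0]
wrist_force: [-1.3, -0.1, 0.7]
finger_gap: 0.0511
grip_force: 0.0
```

```bash
python3 - <<'E'
from h import *
s,p,r=st(); M=r.as_matrix(); print(s["clock"],p,np.degrees(np.arctan2(M[1,0],M[0,0])))
c=cam("wrist"); P=c["P"]; save(c,"w5.png")
x,y=.480,.0815
d=np.hypot(P[...,0]-x,P[...,1]-y); a=np.degrees(np.arctan2(P[...,1]-y,P[...,0]-x))
m=(d<.045)&(P[...,2]>.175)&(P[...,2]<.2); q=P[m][:,:2]; w,v=np.linalg.eigh(np.cov((q-q.mean(0)).T)); print("bar deg",np.degrees(np.arctan2(v[1,1],v[0,1])),q.mean(0))
m=(d>.076)&(d<.088)&(abs(a-6)<20)&(P[...,2]>.1535)&(P[...,2]<.17); print("rib",a[m].min(),a[m].max(),a[m].mean())
for k in list(range(-56,-34,2))+list(range(46,68,2)):
    m=(d>.045)&(d<.068)&(a>=k)&(a<k+2); print(k,np.median(c["frame"][m]) if m.any() else None,end="; ")
E
```

```text
58.85 [0.47995787 0.08224257 0.38010167] -84.0886417168264
bar deg 95.87253236986295 [0.48138204 0.07933392]
rib -1.2914365880872634 12.285625414488518 5.320535472678244
-56 245.0; -54 245.0; -52 245.0; -50 245.0; -48 245.0; -46 244.0; -44 180.0; -42 144.0; -40 146.0; -38 145.0; -36 146.0; 46 139.0; 48 139.0; 50 139.0; 52 138.0; 54 142.5; 56 239.0; 58 244.0; 60 243.0; 62 243.0; 64 243.0; 66 243.0;
```

```bash
python3 - <<'E'
from h import *
c=cam("side")
for n in ("thick_reamer_1","slim_reamer_1"): print([(np.round(f["position"],3).tolist(),round(f["score"],2)) for f in env.find_in("side",n)])
print(env.hand_in())
E
```

```text
[]
[]
the job is handed in; nothing more can be done
None
```

The job is handed in: all three reamers on the bench (one thick, two slim) are in the right bores tip up, the lid is shut with its opening within about half a degree of the rib, and the magnet and tape measure were not touched.

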